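# Pack the latched spice case

### The job

Turn the knob on the wooden spice case a quarter turn to release its lid and open the lid, then stand every spice jar found between the case and the chopping board (not those kept beyond the board) upright in the row between the rails, and fill what is left of the row with the one wooden filler block that takes up the remaining space, so that there is no room left for another jar. Leave the other two filler blocks on the worktop outside the case. Then shut the lid fully and turn the knob back to latch it, without disturbing the salt shaker, the pepper mill and the lemon.

Things in the scene. Friction and masses are not known exactly. Their poses are not given: they have to be found in the camera images.
- case: Fixed wooden case, outside 156 (its x) x 220 (its y) x 122 mm high without lid, walls 8 mm thick. Axes: x from front (robot side) to back, y left along the row, z up. Origin: on its underside at worktop height, under the middle of the row. Inner faces: front x = -64, back x = +76, ends y = +-102 mm. A steel keeper sticks 8 mm inward from the front wall's top at y = -65 mm.
- row_floor (a point): Point on the inner floor in the middle of the row, 8 mm above the case's origin; same axes. The row runs along y at x = 0 between two floor rails (52 mm high, 8 mm thick, inner faces at x = +-25 mm): 204 mm long, room for exactly four jars at 51 mm each (y = +-25.5 and +-76.5 mm); no dividers.
- lid (a joint): Lid angle in rad: 0 shut, grows as it opens up and back, stops at 2.0. Flat lid 8 mm thick, hinged along the case's upper back edge. The hinge is stiff (0.30 N m): the lid stays where it is left, takes about 4 N at the handle to move, and must be pushed fully shut. It cannot open while the knob is latched.
- lid_hinge (a point): Point on the lid's hinge line (the line runs along the case's y): 84 mm behind the case's origin, 122 mm up.
- lid_handle (a point): Middle of the round handle bar (10 mm thick, 76 mm long along the case's y), 10 mm in from the lid's front edge and 35 mm above its top face; with the lid shut it lies 148 mm to the front of the hinge point, 43 mm above it and 42 mm to the left (+y); it swings with the lid.
- knob (a joint): Knob angle in rad: 0 latched (wing points front to back, along the case's x), 1.57 released (wing parallel to the front edge); clockwise seen from above releases; stops at both ends, light friction. Released is over 1.2, latched below 0.3. Shut the lid with the knob released: a latched cam would land on the keeper.
- knob_grip (a point): Point on the knob's vertical axis, half way up its wing, 22 mm above the lid's top face; with the lid shut at x = -42, y = -65, z = 152 mm in the case. The wing is 52 mm long, 12 mm thick, 30 mm tall (15 mm above and below this point) on a disc of 44 mm.
- jar_a: Spice jar to pack, round, 106 mm tall, glass body 42 mm and cap 45 mm across (cap: top 21 mm). Origin: centre of its underside; z up. One to three are present, between the case and the chopping board; those beyond the board are not meant.
- jar_b: Spice jar to pack, round, 106 mm tall, glass body 42 mm and cap 45 mm across (cap: top 21 mm). Origin: centre of its underside; z up. One to three are present, between the case and the chopping board; those beyond the board are not meant.
- jar_c: Spice jar to pack, round, 106 mm tall, glass body 42 mm and cap 45 mm across (cap: top 21 mm). Origin: centre of its underside; z up. One to three are present, between the case and the chopping board; those beyond the board are not meant.
- filler_short: Short wooden filler block, 46 mm long (its y) by 44 mm (its x), base 40 mm high, with a finger grip in the middle of its top: a fin 14 mm thick (x), 40 mm long (y), from 38 to 94 mm high. Fills the space of one jar. Origin: centre of its underside.
- filler_medium: Medium wooden filler block, 97 mm long (its y) by 44 mm (its x), base 40 mm high, with a finger grip in the middle of its top: a fin 14 mm thick (x), 40 mm long (y), from 38 to 94 mm high. Fills the space of two jars. Origin: centre of its underside.
- filler_long: Long wooden filler block, 148 mm long (its y) by 44 mm (its x), base 40 mm high, with a finger grip in the middle of its top: a fin 14 mm thick (x), 40 mm long (y), from 38 to 94 mm high. Fills the space of three jars. Origin: centre of its underside.
- salt: Bystander: salt shaker, 44 mm across, 90 mm tall, origin at the centre of its underside. Leave alone.
- mill: Bystander: wooden pepper mill, 58 mm across, 170 mm tall, origin at the centre of its underside. Leave alone.
- lemon: Bystander: lemon, about 78x55x56 mm, behind the case. Leave alone.

How it is judged:
By the outcome, as a careful person would: the job done as asked, in the order asked, and still so for the second after the job is handed in, with the robot touching nothing.
Of jar_a, jar_b, jar_c only 1 to 3 are there at a start; the rules pass over those that are not, and their reading is None.
At some moment in a run one of filler_short, filler_medium, filler_long may be knocked a few centimetres aside while the robot is not near it.
It also fails if it takes over 210 s, if anything falls off the work surface, if the arm or the gripper's body presses on something with over 40 N, if the wrist force passes 120 N, or if a joint passes its speed limit or range.

### The arm

A 6-joint arm with a two-finger parallel gripper is mounted at the origin on a cart in front of the work surface, level with it; the furniture and walls round the work are solid. World frame = base frame: x ahead of the robot, y to its left, z up, the work surface at z = 0. Lengths are in mm, angles in rad, forces in N, time in s.
With the tool pointing down it reaches from about 300 to 775 mm from the base axis. Payload 14.6 kg.
Tool frame: the origin (TCP) lies midway between the tips of the shut fingers; the grasp point (between the pads) lies 19 mm behind it; x points along the fingers, z is the direction in which the jaws open and shut, and the axes are right-handed (so a half turn about x gives the same grasp; the last joint's range is limited). The gripper opens to 94 mm and grips with 3 to 60 N. Pads are 16 mm wide; open, the fingers measure 119 mm over their backs; the gripper's body (75 mm by 177 mm) begins 78 mm behind the grasp point.
Start: joints at [1.256, 0.3, 1.521, -0, 1.321, -0.067], TCP at [134.897, 533.19, 205.446] pointing down, gripper open.
Joint ranges: [-3.03, 3.03], [-0.79, 2.21], [0.23, 2.52], [-1.04, 4.18], [0, 3.07], [-2.55, 2.55]. Speed limits (rad/s): [2.22, 2.22, 2.57, 3.14, 3.14, 3.14].

### API

Orientations are given as [roll, pitch, yaw] about the fixed x, y, z axes, in that order (R = Rz(yaw) Ry(pitch) Rx(roll)).
In Python, from cell import * gives the robot as it stands.
- The arm moves only by the tool play_rows, never from a script. Its argument "motion" is one flat list of numbers, 7 for each row, row after row: the turn, a rotation vector about the tool's x, y, z in rad, then the shift along the tool's x, y, z in m, then the closure, from -1 (fully open) to 1 (shut), so that 0 is half open. In form: [rx, ry, rz, x, y, z, fingers, rx, ry, rz, x, y, z, fingers, ...]. A call has 1 to 20 rows; each row shifts and turns the pose as measured when the row begins, along the tool's axes as they then stand; what a row does not reach is not made up. A row lasts 1/10 s, in which the tool goes at most 50 mm and 8.59 degrees, less where a joint would pass 70% of its speed; a pose out of reach is approached as far as the arm can. A call with a gripper value outside its range is refused whole. The fingers move at their own pace and stop on an object; "newtons" is the grip in N (left out, the last holds). Time passes only in rows, so rows that do not move let the fingers close. It gives the time, the measured TCP pose, the force and the opening at its end, in the units of the state.
- read_state(): the state, without advancing time (a new reading comes with each control period).
- camera(name): name is "side" or "top"; returns (picture, depth): 480x640x3 uint8, blue, green, red; 480x640 float32, mm along the optical axis (not along the pixel's ray), 0 where there is no reading.
- camera_params(name): a dict with "fx", "fy", "cx", "cy" (pixels), "T" (4x4, takes a point from camera to world coordinates). Camera axes: x right, y down, z forward; pixel columns grow to the right and rows downward; lengths in mm; the calibration is good to about 2 mm. A picture is of the moment at which its call begins. camera_params takes no time and is no camera call.
- sign_off(): hands the job in, once; it reports no verdict.
Trained networks look in the newest picture that a camera, given by its name, has taken for a name from the list of things; names that differ only in an ending like _2 or _b are one class to them, and where a whole thing is asked for, a point or a joint stands for the part that bears it (a point fixed in the world has none). Each returns a list of dicts, best first, with "conf" (0 to 1); they miss things now and then, are a little off and sometimes report something else, mostly with a low value. They report only what shows in the picture. A call takes as long as a camera call.
- masks_of(camera, name): "region" (480x640 bool, what is visible of it).
- place_of(camera, name): "at" ([x, y, z] in mm, in the coordinates of the camera as it stood for that picture, good to about 4 mm: a listed point, or the origin of a listed thing).
The state is a dict: "clock": time; "joints": joint angles; "qd": joint speeds; "effort": joint torques, N m; "eef_pos": TCP position; "eef_rot": TCP orientation; "wrist_force": force on the tool from outside, world axes, zero at the start; "moment": the same for the moment, N m; "finger_gap": finger opening in mm.
Only numpy, scipy, OpenCV 4.12 (cv2) and the standard library are available. Lean on these libraries where they do the work, as an engineer would, in place of code of your own. Each camera call takes 0.05 s, during which the arm holds its last target.

## Working session

There is one attempt and no reset: what is moved stays moved. The work goes in short steps, Python scripts to look and compute and a tool call to move; the robot and the scene stay as the last step left them, time stands still between calls to the robot, and variables do not carry over. Pictures are saved under pics/ and viewed, and the job is handed in when it is done.

Besides the shell and the picture viewer there is one more tool, called after "Request:" as name(argument=value, ...), one argument or row to a line, values as JSON. play_rows: Moves the arm, as the interface text tells. Its arguments: {"type":"object","properties":{"motion":{"type":"array","items":{"type":"number"}},"newtons":{"type":"number"}},"required":["motion"]}

```bash
ls; mkdir -p pics; python3 - <<'E'
from cell import *
import cv2
print(read_state())
for n in ("side","top"):
    p,d=camera(n); cv2.imwrite(f"pics/{n}0.png",p); c=camera_params(n); print(n,c)
E
```

```text
pics
{'clock': 0.0, 'joints': array([ 1.25639342e+00,  3.00476937e-01,  1.52158355e+00, -2.32880888e-06,
        1.32068378e+00, -6.66068448e-02]), 'qd': array([ 6.75982408e-06,  4.65059306e-04,  3.67081393e-04,  2.01867771e-03,
       -1.15376222e-03, -7.80475014e-04]), 'effort': array([-1.59859087e-04, -5.31811202e+01, -3.52729833e+01,  7.08360784e-02,
        2.44013756e-02, -1.50647752e-04]), 'eef_pos': array([134.82388119, 532.95086752, 204.88208141]), 'eef_rot': array([ 3.07694453,  1.56964472, -1.88323994]), 'wrist_force': array([-0.99896903, -0.37353424, -0.07896103]), 'moment': array([-0.0547248 , -0.06582252,  0.01112611]), 'finger_gap': 94.04230373011457}
side {'fx': 583.7792359334874, 'fy': 583.7792359334874, 'cx': 326.2334843948892, 'cy': 242.09873546183346, 'T': array([[ 5.57278312e-01, -4.40922694e-01,  7.03582306e-01,
        -5.42614568e+02],
       [-8.30325366e-01, -2.96763016e-01,  4.71690045e-01,
        -7.40813872e+02],
       [ 8.18361764e-04, -8.47064868e-01, -5.31488890e-01,
         1.00258709e+03],
       [ 0.00000000e+00,  0.00000000e+00,  0.00000000e+00,
         1.00000000e+00]])}
top {'fx': 438.37403266430493, 'fy': 438.37403266430493, 'cx': 325.06991242052186, 'cy': 245.52964203229362, 'T': array([[ 1.37545845e-02, -9.82290045e-01,  1.86861122e-01,
         4.05680860e+02],
       [-9.99821165e-01, -1.59368237e-02, -1.01811359e-02,
         3.51600498e+01],
       [ 1.29788012e-02, -1.86687667e-01, -9.82333582e-01,
         1.18228063e+03],
       [ 0.00000000e+00,  0.00000000e+00,  0.00000000e+00,
         1.00000000e+00]])}
```

View pics/side0.png

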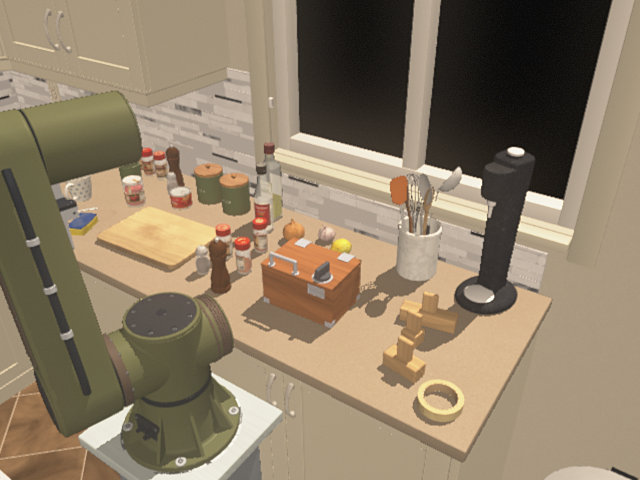

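View pics/top0.png

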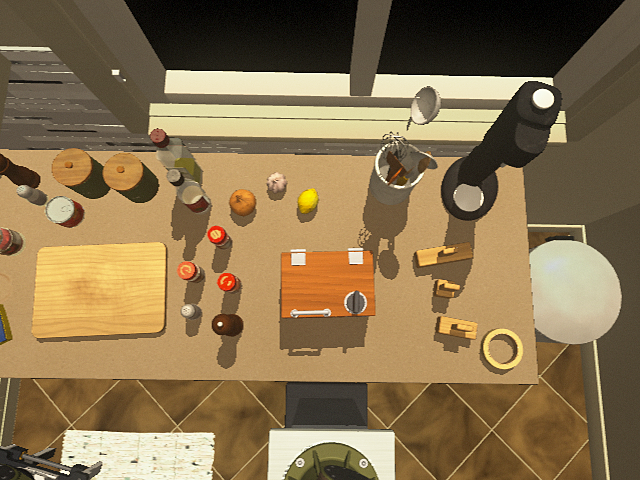

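The top view shows three red-capped jars between board and case (217,237), (189,270) and (228,282). The salt is at (189,311), the mill at (227,324), the fillers on the right at (443,257), (446,289) and (457,327), and the knob at (355,302). Next I'll measure them.

```bash
cat > h.py <<'E'
from cell import *
import numpy as np, cv2
def cloud(n):
    p,d=camera(n); c=camera_params(n)
    v,u=np.mgrid[0:480,0:640]
    P=np.stack([(u-c['cx'])/c['fx']*d,(v-c['cy'])/c['fy']*d,d],-1)
    W=P@c['T'][:3,:3].T+c['T'][:3,3]; W[d<=0]=np.nan
    return p,d,W
def w(n,at):
    c=camera_params(n); return c['T'][:3,:3]@np.array(at)+c['T'][:3,3]
E
python3 - <<'E'
from h import *
np.set_printoptions(precision=1,suppress=True)
C={}
for n in ("top","side"):
    p,d,W=cloud(n); C[n]=W; np.save(f'pics/{n}W.npy',W)
    for k in ["case","row_floor","lid_hinge","lid_handle","knob_grip","jar_a","filler_short","filler_medium","filler_long","salt","mill","lemon"]:
        for r in place_of(n,k):
            if r['conf']>.2: print(n,k,w(n,r['at']),round(r['conf'],2))
    if n=="top":
        cv2.imwrite('pics/z1.png',cv2.resize(p[200:360,150:300],None,fx=4,fy=3.7))
        cv2.imwrite('pics/z2.png',cv2.resize(p[220:380,390:540],None,fx=4,fy=3.7))
    else: cv2.imwrite('pics/z3.png',cv2.resize(p[200:320,180:370],None,fx=4,fy=4))
E
```

```text
top case [507.1  20.6   2.8] 0.83
top case [746.5  70.2   2.6] 0.55
top lid_hinge [593.4  22.4 124.6] 0.69
top lid_handle [439.3  55.9 167.2] 0.91
top lid_handle [591.9  23.  125.2] 0.54
top lid_handle [444.1 369.9  -0.4] 0.41
top knob_grip [467.8 -48.7 155.3] 0.67
top jar_a [543.1 366.3  -0.8] 0.77
top jar_a [635.4 299.8  -0.6] 0.74
top jar_a [522.9 264.3  -0.9] 0.68
top jar_a [595.6  24.3 127.7] 0.26
top filler_short [ 514.2 -291.2    2.7] 0.69
top filler_medium [543.3 365.9  -0.1] 0.31
top filler_long [ 609.7 -293.1    1.8] 0.71
top salt [447.6 372.8  -3.7] 0.66
top mill [410.5 265.6  -0.3] 0.66
top lemon [749.6  73.5   3.3] 0.96
top lemon [ 515.9 -292.6    2.8] 0.66
side case [506.6  12.4   2. ] 0.85
side case [540.9 366.2  -0.8] 0.64
side lid_hinge [590.   20.5 116.7] 0.95
side lid_handle [442.7  53.6 161.6] 0.87
side knob_grip [468.2 -52.3 147.9] 0.69
side jar_a [515.5 267.5   1.3] 0.96
side jar_a [634.  297.3  -0.7] 0.76
side jar_a [542.5 365.7   0.3] 0.57
side filler_short [ 512.8 -293.1   -3.9] 0.65
side filler_short [411.4 267.4  -2.4] 0.51
side filler_medium [ 415.  -321.4   -0.3] 0.61
side filler_long [ 606.5 -295.6   -2.3] 0.94
side salt [445.3 364.2  -3.3] 0.55
side mill [410.7 265.8  -4.7] 0.74
side lemon [751.1  71.1   3.1] 0.77
```

View pics/z1.png

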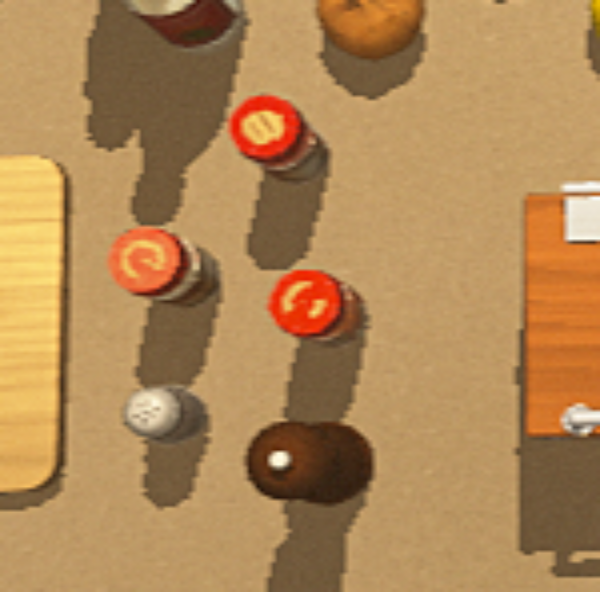

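View pics/z3.png

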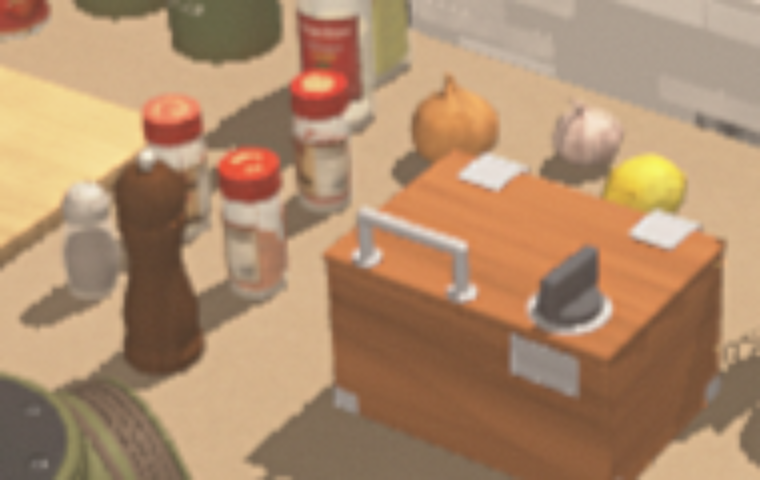

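View pics/z2.png

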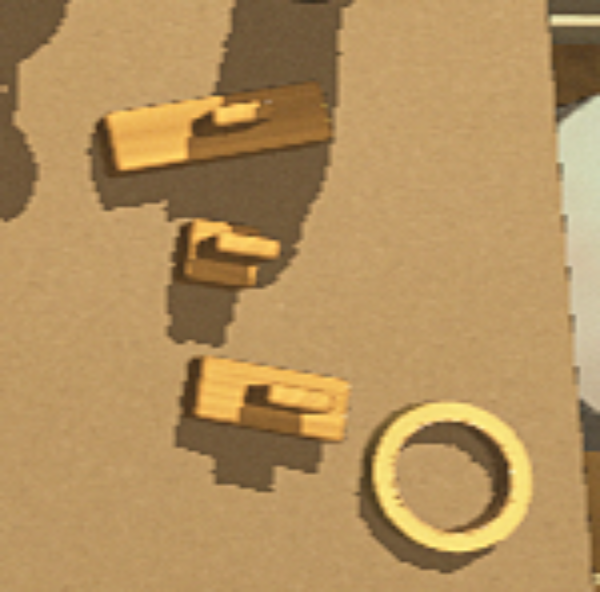

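```bash
python3 - <<'E'
from h import *
np.set_printoptions(precision=1,suppress=True)
for n in ("top","side"):
    W=np.load(f'pics/{n}W.npy'); X,Y,Z=W[...,0],W[...,1],W[...,2]
    m=(abs(X-507)<110)&(abs(Y-20)<140)&(abs(Z-130)<4)
    r=cv2.minAreaRect(W[m][:,:2].astype(np.float32)); print(n,'lid',r,W[m][:,2].mean())
    # table z
    m=(abs(X-450)<40)&(abs(Y-180)<30); print(' table z',np.nanmedian(Z[m]))
    for j in [(543,366),(635,299),(518,266)]:
        m=(np.hypot(X-j[0],Y-j[1])<45)&(Z>98)&(Z<112)
        (c,rad)=cv2.minEnclosingCircle(W[m][:,:2].astype(np.float32)); print(' jar',c,rad,W[m].mean(0),m.sum())
    for j in [(513,-292),(415,-321),(608,-294)]:
        m=(np.hypot(X-j[0],Y-j[1])<50)&(Z>86)&(Z<100)
        r=cv2.minAreaRect(W[m][:,:2].astype(np.float32)); print(' fin',r,W[m].mean(0),m.sum())
        m=(np.hypot(X-j[0],Y-j[1])<85)&(Z>35)&(Z<45)
        r=cv2.minAreaRect(W[m][:,:2].astype(np.float32)); print(' base',r)
    m=(abs(X-467)<32)&(abs(Y+50)<32)&(Z>160)&(Z<176)
    r=cv2.minAreaRect(W[m][:,:2].astype(np.float32)); print(' wing',r,W[m].mean(0),m.sum())
    m=(abs(X-441)<30)&(abs(Y-55)<60)&(Z>166)&(Z<178)
    r=cv2.minAreaRect(W[m][:,:2].astype(np.float32)); print(' handle',r,W[m].mean(0),m.sum())
    for k in [(447,370),(410,266)]:
        m=(np.hypot(X-k[0],Y-k[1])<45)&(Z>20); print(' by',W[m].min(0),W[m].max(0))
E
```

```text
top lid ((517.1110229492188, 16.721145629882812), (165.02664184570312, 224.09617614746094), 2.2854528427124023) 130.6125217767106
 table z 0.6502864241176667
 jar (544.1397094726562, 365.4718322753906) 22.241188049316406 [543.6 364.1 106.6] 259
 jar (636.2058715820312, 296.5826416015625) 22.505908966064453 [634.9 296.4 106.9] 251
 jar (516.7606201171875, 265.03521728515625) 22.53510856628418 [516.8 264.6 106.5] 258
 fin ((515.42578125, -292.94927978515625), (37.63684844970703, 13.845620155334473), 82.58193969726562) [ 514.9 -292.6   93.9] 90
 base ((513.334716796875, -279.8671569824219), (166.99839782714844, 90.38622283935547), 0.6263558268547058)
 fin ((414.3494567871094, -321.20709228515625), (39.693477630615234, 13.486832618713379), 80.49406433105469) [ 414.2 -320.5   93.5] 95
 base ((442.9451599121094, -326.25018310546875), (98.07086181640625, 101.5447769165039), 80.0748519897461)
 fin ((606.0217895507812, -294.3279724121094), (14.294376373291016, 39.21068572998047), 11.054025650024414) [ 605.7 -293.9   94.1] 88
 base ((577.3731079101562, -299.7255859375), (102.98880004882812, 14
[... 1160 characters left out ...]
.4] 79
 base ((441.0455322265625, -328.0547790527344), (96.33821868896484, 110.34008026123047), 81.91322326660156)
 fin ((602.5046997070312, -296.679931640625), (21.038225173950195, 38.61331558227539), 0.3860263526439667) [ 602.1 -297.9   90.2] 69
 base ((575.786376953125, -302.5304260253906), (102.98827362060547, 146.146728515625), 11.008103370666504)
 wing ((466.08270263671875, -52.0173225402832), (14.60861873626709, 52.90101623535156), 87.49057006835938) [464.9 -52.6 163. ] 67
 handle ((439.17578125, 51.61197280883789), (12.600573539733887, 79.49297332763672), 3.1423654556274414) [439.3  48.2 167.7] 44
 by [419.6 338.8  21. ] [460.9 380.9  88.4]
 by [382.2 232.6  20.3] [433.2 283.8 169.1]
```

```bash
cat >> h.py <<'E'
from scipy.spatial.transform import Rotation as Ro
def state():
    s=read_state(); R=Ro.from_euler('xyz',s['eef_rot']); return s,R
def goto(p,jaw):
    """p world TCP target, jaw: desired jaw (tool z) azimuth deg (mod 180), tool down. prints rotvec and shift in tool axes"""
    s,R=state(); M=R.as_matrix()
    best=None
    for a in (jaw,jaw+180):
        z=np.array([np.cos(np.radians(a)),np.sin(np.radians(a)),0]); x=np.array([0,0,-1.]); y=np.cross(z,x)
        rv=(R.inv()*Ro.from_matrix(np.stack([x,y,z],1))).as_rotvec()
        if best is None or np.linalg.norm(rv)<np.linalg.norm(best): best=rv
    d=M.T@(np.array(p)-s['eef_pos'])/1000
    print('pos',s['eef_pos'].round(1),'jawaz',np.degrees(np.arctan2(M[1,2],M[0,2])).round(1),'q',s['joints'].round(2),'t',round(s['clock'],1),'gap',round(s['finger_gap'],1),'F',s['wrist_force'].round(1))
    print('rot',best.round(3),'shift m',d.round(4),'|d|',np.linalg.norm(d).round(3))
E
python3 - <<'E'
from h import *
s,R=state(); print(R.as_matrix().round(3))
goto([468,-51,230],92)
W=np.load('pics/topW.npy'); X,Y,Z=W[...,0],W[...,1],W[...,2]
m=(abs(X-660)<110)&(abs(Y-300)<130)&(Z>115)
for q in W[m][::25]: print(q.round(0),end=' ')
E
```

```text
[[-0.    -0.969  0.245]
 [-0.     0.245  0.969]
 [-1.    -0.    -0.   ]]
pos [134.9 533.2 205.4] jawaz 75.8 q [ 1.26  0.3   1.52 -0.    1.32 -0.07] t 1.4 gap 94.0 F [0.7 0.6 0.5]
rot [-0.283 -0.     0.   ] shift m [-0.0245 -0.4662 -0.4846] |d| 0.673
[756. 376. 237.] [751. 362. 238.] [746. 364. 238.] [741. 376. 239.] [740. 357. 236.] [734. 378. 238.] [732. 362. 239.] [731. 361. 236.] [728. 363. 236.] [725. 364. 237.] [726. 370. 227.] [725. 369. 223.] [725. 371. 216.] [733. 381. 186.] [729. 378. 190.] [731. 382. 177.] [732. 385. 167.] [749. 340. 115.] [743. 339. 128.] [739. 340. 131.] [736. 340. 132.] [733. 342. 131.] [730. 344. 134.] [729. 342. 130.] [728. 341. 124.] [718. 381. 139.] [715. 368. 140.] [716. 351. 130.] [714. 357. 117.]
```

Request:
play_rows(
  motion=[0,0,0,-0.003,-0.029,-0.03,0,0,0,0,-0.003,-0.029,-0.03,0,0,0,0,-0.003,-0.029,-0.03,0,0,0,0,-0.003,-0.029,-0.03,0,0,0,0,-0.003,-0.029,-0.03,0,0,0,0,-0.003,-0.029,-0.03,0,0,0,0,-0.003,-0.029,-0.03,0,0,0,0,-0.003,-0.029,-0.03,0,0,0,0,-0.003,-0.029,-0.03,0,0,0,0,-0.003,-0.029,-0.03,0,0,0,0,-0.003,-0.029,-0.03,0,0,0,0,-0.003,-0.029,-0.03,0,0,0,0,-0.003,-0.029,-0.03,0,0,0,0,-0.003,-0.029,-0.03,0,0,0,0,-0.003,-0.029,-0.03,0,0,0,0,-0.003,-0.029,-0.03,0],
  newtons=15,
)

```text
clock: 3.0
eef_pos: [476.4, -66.6, 257.0]
eef_rot: [-1.188, 1.564, 0.142]
wrist_force: [0.4, -0.5, 0.2]
finger_gap: 47.1
```

```bash
python3 - <<'E'
from h import *
goto([468,-51,215],92)
E
```

```text
pos [476.4 -66.6 257. ] jawaz 76.2 q [-0.22  0.1   1.64  0.    1.4  -1.55] t 3.0 gap 47.1 F [ 0.4 -0.5  0.2]
rot [-0.276  0.002  0.007] shift m [0.042  0.0121 0.013 ] |d| 0.046
```

Request:
play_rows(
  motion=[-0.092,0,0.002,0.014,0.004,0.004,0,-0.092,0,0.002,0.014,0.004,0.004,0,-0.092,0,0.002,0.014,0.004,0.004,0,0,0,0,0,0,0,0],
)

```text
clock: 3.4
eef_pos: [468.1, -57.9, 213.4]
eef_rot: [-0.782, 1.569, 0.826]
wrist_force: [-1.2, 0.8, 0.7]
finger_gap: 46.9
```

```bash
python3 - <<'E'
from h import *
np.set_printoptions(precision=1,suppress=True)
goto([468,-51,143],92)
for n in ("top","side"):
    p,d,W=cloud(n); cv2.imwrite(f"pics/{n}1.png",p); np.save(f'pics/{n}W1.npy',W)
    for r in place_of(n,"knob_grip"): print(n,w(n,r['at']),r['conf'])
E
```

```text
pos [468.1 -57.9 213.4] jawaz 92.1 q [-0.2  0.1  1.7  0.   1.3 -1.8] t 3.4 gap 46.9 F [-1.2  0.8  0.7]
rot [0. 0. 0.] shift m [ 0.1 -0.   0. ] |d| 0.071
top [747.   72.5   6. ] 0.29
side [468.5 -50.1 145.4] 0.49
```

View pics/side1.png

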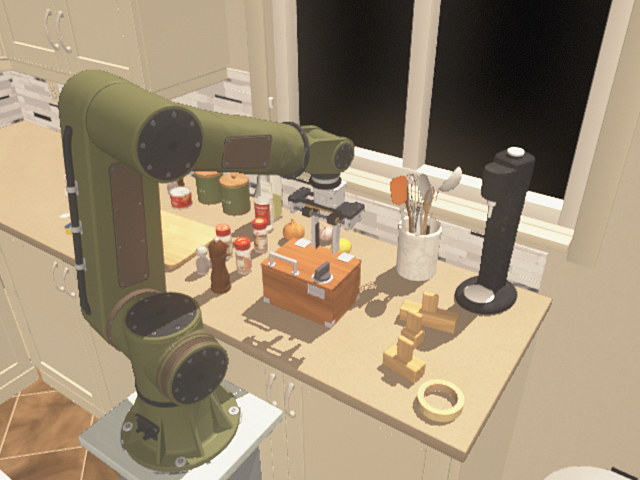

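View pics/top1.png

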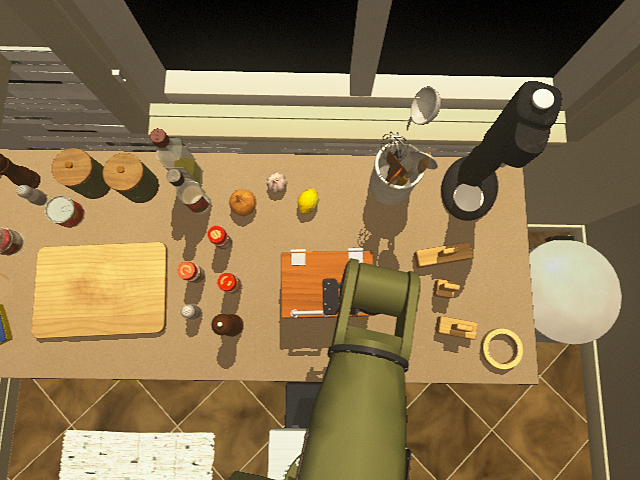

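```bash
python3 - <<'E'
from h import *
p=cv2.imread('pics/side1.png'); c=camera_params('side'); Ti=np.linalg.inv(c['T'])
q=cv2.resize(p[190:290,260:380],None,fx=6,fy=6,interpolation=cv2.INTER_CUBIC)
for pt in [(468.1,-57.9+23.5,213.4),(468.1,-57.9-23.5,213.4),(468,-52,167)]:
    a=Ti@np.array([*pt,1]); u=c['fx']*a[0]/a[2]+c['cx']; v=c['fy']*a[1]/a[2]+c['cy']; print(u,v)
    cv2.circle(q,(int((u-260+.5)*6),int((v-190+.5)*6)),3,(255,0,255),-1)
cv2.imwrite('pics/s1z.png',q)
E
```

```text
316.68183696030417 247.3663863424592
332.3382865919979 253.09559687510384
322.5140751716563 264.8884712131977
```

View pics/s1z.png

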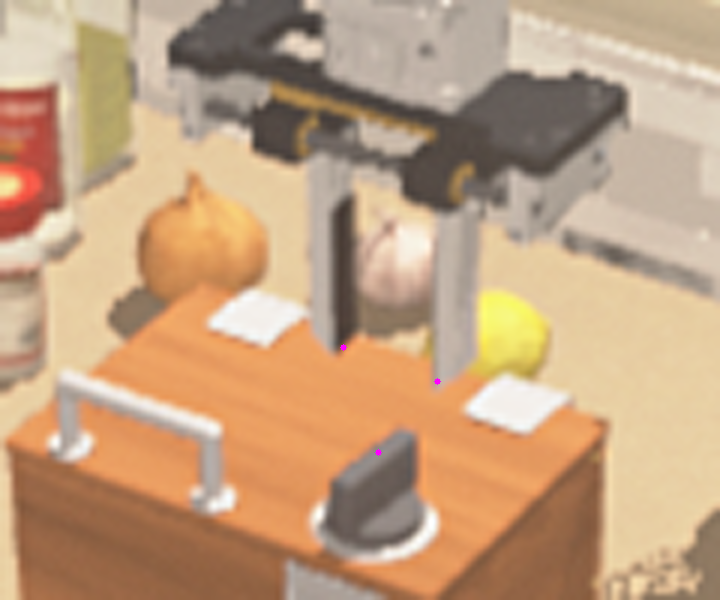

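Request:
play_rows(
  motion=[0,0,0,0.02,0,0.003,0,0,0,0,0.02,0,0.003,0,0,0,0,0.02,0,0.001,0,0,0,0,0.009,0,0,0,0,0,0,0,0,0,0,0,0,0,0,0,0,0.8,0,0,0,0,0,0,0.8,0,0,0,0,0,0,0.8,0,0,0,0,0,0,0.8,0,0,0,0,0,0,0.8],
  newtons=12,
)

```text
clock: 4.6
eef_pos: [473.4, -50.4, 152.0]
eef_rot: [-1.489, 1.554, 0.107]
wrist_force: [1.0, 18.2, -3.1]
finger_gap: 12.5
```

```bash
python3 - <<'E'
from h import *
goto([467.5,-51,143],92)
p,d,W=cloud('side'); cv2.imwrite('pics/s2z.png',cv2.resize(p[190:290,260:380],None,fx=6,fy=6,interpolation=cv2.INTER_CUBIC))
E
```

```text
pos [473.4 -50.4 152. ] jawaz 91.4 q [-0.19  0.18  1.8   0.01  1.14 -1.78] t 4.6 gap 12.5 F [ 1.  18.2 -3.1]
rot [-0.01   0.001  0.017] shift m [ 0.0089  0.0061 -0.0005] |d| 0.011
```

View pics/s2z.png

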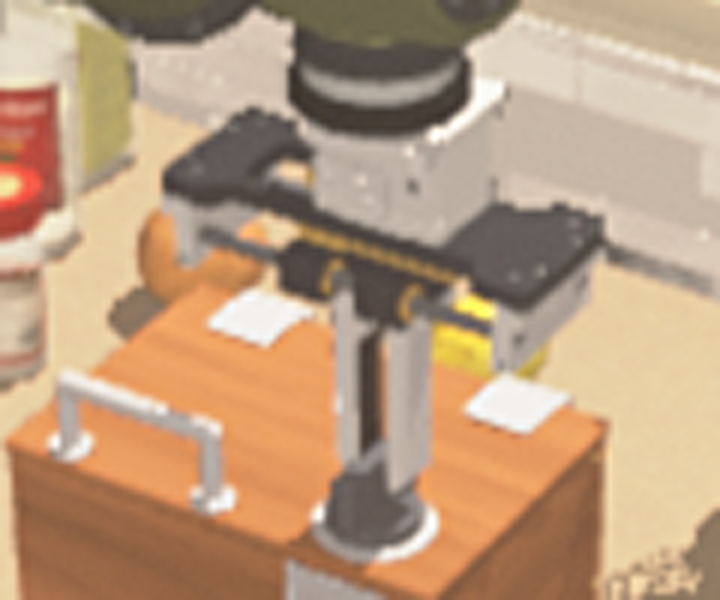

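Request:
play_rows(
  motion=[0,0,0.01,0,0.005,0,0.8,0,0,0,0,0,0,0.8,0.13,0,0,0,0,0,0.8,0.145,0,0,0,0,0,0.8,0.145,0,0,0,0,0,0.8,0.145,0,0,0,0,0,0.8],
)

```text
clock: 5.25
eef_pos: [469.9, -50.7, 152.5]
eef_rot: [-1.029, 1.56, -0.015]
wrist_force: [-1.5, -2.6, -1.3]
finger_gap: 12.0
```

```bash
python3 - <<'E'
from h import *
goto([467.5,-51,152],2)
E
```

```text
pos [469.9 -50.7 152.5] jawaz 58.1 q [-0.19  0.18  1.8   0.    1.15 -1.2 ] t 5.2 gap 12.0 F [-1.5 -2.6 -1.3]
rot [0.98  0.01  0.006] shift m [ 0.0005  0.0019 -0.0015] |d| 0.002
```

Request:
play_rows(
  motion=[0.145,0,0,0,0,0,0.8,0.145,0,0,0,0,0,0.8,0.145,0,0,0,0,0,0.8,0.145,0,0,0,0,0,0.8,0.145,0,0,0,0,0,0.8,0.145,0,0,0,0,0,0.8,0.12,0,0,0,0,0,0.8,0.03,0,0,0,0,0,0.8,0,0,0,0,0,0,0.8],
)

```text
clock: 6.15
eef_pos: [467.5, -52.2, 152.6]
eef_rot: [-0.542, 1.565, -0.589]
wrist_force: [1.8, 1.9, -3.0]
finger_gap: 12.3
```

```bash
python3 - <<'E'
from h import *
goto([467.5,-51,200],2); print(read_state()['moment'])
E
```

```text
pos [467.5 -52.2 152.6] jawaz -2.7 q [-0.19  0.17  1.81 -0.    1.16 -0.14] t 6.2 gap 12.3 F [ 1.8  1.9 -3. ]
rot [-0.081  0.005  0.003] shift m [-0.0474  0.0011  0.0002] |d| 0.047
[ 0.02236204 -0.222335    0.2307241 ]
```

Request:
play_rows(
  motion=[0,0,0,0,0,0,0.3,0,0,0,0,0,0,0.3,-0.04,0,0,-0.02,0,0,0.3,-0.04,0,0,-0.03,0,0,0.3,0,0,0,0,0.03,-0.008,0.3,0,0,0,0,0.03,-0.008,0.3,0,0,0,0,0.03,-0.008,0.3,0,0,0,0,0.016,-0.002,0.3,0,0,0,0,0,0,0.3],
)

```text
clock: 7.05
eef_pos: [436.0, 55.4, 205.5]
eef_rot: [-0.477, 1.564, -0.435]
wrist_force: [0.3, -0.6, 0.3]
finger_gap: 32.9
```

```bash
python3 - <<'E'
from h import *
np.set_printoptions(precision=1,suppress=True)
goto([441.6,55.2,146],2)
for n in ("top","side"):
    p,d,W=cloud(n); cv2.imwrite(f"pics/{n}3.png",p)
    cv2.imwrite(f'pics/{n}3z.png',cv2.resize(p[190:330,250:400],None,fx=5,fy=4.2,interpolation=cv2.INTER_CUBIC))
    for k in ("lid_handle","knob_grip"):
      for r in place_of(n,k): print(n,k,w(n,r['at']),r['conf'])
E
```

```text
pos [436.   55.4 205.5] jawaz 2.4 q [ 0.1  0.1  1.8 -0.   1.3  0. ] t 7.0 gap 32.9 F [ 0.3 -0.6  0.3]
rot [0. 0. 0.] shift m [ 0.1 -0.   0. ] |d| 0.06
top knob_grip [471.3 -50.  156.5] 0.8
side lid_handle [442.8  57.3 162.5] 0.89
side knob_grip [468.7 -48.8 149.3] 0.63
```

View pics/side3z.png

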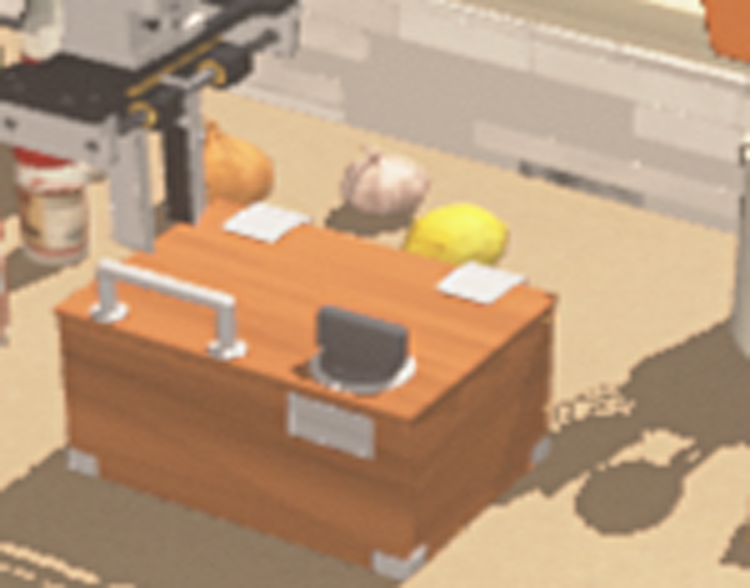

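Request:
play_rows(
  motion=[0,0,0,0.02,0,0.003,0.3,0,0,0,0.02,0,0.003,0.3,0,0,0,0.016,0,0,0.3,0,0,0,0.006,0,0,0.3,0,0,0,0,0,0,0.3],
)

```text
clock: 7.85
eef_pos: [444.1, 50.6, 141.6]
eef_rot: [-0.496, 1.563, -0.461]
wrist_force: [0.3, -0.5, 1.8]
finger_gap: 32.8
```

```bash
python3 - <<'E'
from h import *
goto([441.6,55.2,146],2)
E
```

```text
pos [444.1  50.6 141.6] jawaz 2.0 q [ 0.03  0.14  1.88 -0.    1.12  0.  ] t 7.8 gap 32.8 F [ 0.3 -0.5  1.8]
rot [-0.     0.007  0.004] shift m [-0.0045  0.0046 -0.0023] |d| 0.007
```

Request:
play_rows(
  motion=[0,0,0,0,0,0,0.85,0,0,0,0,0,0,0.85,0,0,0,0,0,0,0.85,0,0,0,0,0,0,0.85,0,0,0,0,0,0,0.85],
  newtons=20,
)

```text
clock: 8.35
eef_pos: [441.5, 50.1, 142.9]
eef_rot: [-1.528, 1.567, -1.493]
wrist_force: [8.1, -0.6, -6.2]
finger_gap: 9.2
```

```bash
cat >> h.py <<'E'
O=np.array([507.1,15.6]); YAW=0.037
def case(p):
    d=np.array(p[:2])-O; c,s=np.cos(YAW),np.sin(YAW); return np.array([c*d[0]+s*d[1],-s*d[0]+c*d[1],p[2]])
def world(p):
    c,s=np.cos(YAW),np.sin(YAW); return np.array([O[0]+c*p[0]-s*p[1],O[1]+s*p[0]+c*p[1],p[2]])
def lidplan(th1,n,barz=None):
    s,R=state(); g=case(s['eef_pos'])+[0,0,19]
    rel=g[[0,2]]-[84,122]; r=np.hypot(*rel); th=np.pi-np.arctan2(rel[1],rel[0])-np.arctan2(43,148)
    print('case grasp',g.round(1),'r',r.round(1),'theta',th.round(3),'F',s['wrist_force'].round(1),'gap',s['finger_gap'].round(1),'q',s['joints'].round(2),'t',s['clock'])
    R0=154.1
    prev=rel
    for t in np.linspace(th,th1,n+1)[1:]:
        a=np.pi-t-np.arctan2(43,148); q=R0*np.array([np.cos(a),np.sin(a)]); d=q-prev; prev=q
        print('x %.4f z %.4f'%(-d[1]/1000,d[0]/1000))
E
python3 - <<'E'
from h import *
lidplan(0.6,6)
E
```

```text
Traceback (most recent call last):
  File "h.py", line 33, in lidplan
    print('case grasp',g.round(1),'r',r.round(1),'theta',th.round(3),'F',s['wrist_force'].round(1),'gap',s['finger_gap'].round(1),'q',s['joints'].round(2),'t',s['clock'])
                                                                                                         ^^^^^^^^^^^^^^^^^^^^^
AttributeError: 'float' object has no attribute 'round'
```

```bash
sed -i "s/s\['finger_gap'\].round(1)/round(s['finger_gap'],1)/; s/+\[0,0,19\]/+[0,0,22]/" h.py
python3 - <<'E'
from h import *
lidplan(0.5,5)
E
```

```text
case grasp [-64.3  36.9 164.9] r 154.4 theta -0.001 F [ 8.1 -0.6 -6.2] gap 9.2 q [ 0.03  0.13  1.88 -0.    1.13  0.  ] t 8.35
x -0.0145 z 0.0053
x -0.0140 z 0.0065
x -0.0133 z 0.0078
x -0.0125 z 0.0091
x -0.0115 z 0.0103
```

Request:
play_rows(
  motion=[0,0,0,-0.0145,0,0.0045,0.85,0,0,0,-0.014,0,0.006,0.85,0,0,0,-0.0135,0,0.0075,0.85,0,0,0,-0.0125,0,0.009,0.85,0,0,0,-0.0115,0,0.0105,0.85],
)

```text
clock: 8.85
eef_pos: [480.0, 51.5, 210.2]
eef_rot: [-1.263, 1.566, -1.228]
wrist_force: [0.7, -1.5, -8.4]
finger_gap: 9.2
```

```bash
python3 - <<'E'
from h import *
lidplan(1.2,9)
goto([441.6,55.2,146],2)
E
```

```text
case grasp [-25.7  36.9 232.2] r 155.5 theta 0.505 F [ 0.7 -1.5 -8.4] gap 9.2 q [ 0.03  0.14  1.7  -0.    1.3   0.  ] t 8.85
x -0.0071 z 0.0097
x -0.0074 z 0.0093
x -0.0066 z 0.0099
x -0.0058 z 0.0104
x -0.0050 z 0.0108
x -0.0042 z 0.0111
x -0.0033 z 0.0114
x -0.0024 z 0.0117
x -0.0015 z 0.0118
pos [480.   51.5 210.2] jawaz 2.0 q [ 0.03  0.14  1.7  -0.    1.3   0.  ] t 8.8 gap 9.2 F [ 0.7 -1.5 -8.4]
rot [-0.     0.001  0.004] shift m [ 0.0641  0.0053 -0.0384] |d| 0.075
```

Lid tracks well at 0.505 rad.

Request:
play_rows(
  motion=[0,0,0,-0.008,0,0.009,0.85,0,0,0,-0.0075,0,0.0095,0.85,0,0,0,-0.0066,0,0.01,0.85,0,0,0,-0.0058,0,0.0104,0.85,0,0,0,-0.005,0,0.0108,0.85,0,0,0,-0.0042,0,0.0111,0.85,0,0,0,-0.0033,0,0.0114,0.85,0,0,0,-0.0024,0,0.0117,0.85,0,0,0,-0.0015,0,0.0118,0.85],
)

```text
clock: 9.75
eef_pos: [575.9, 55.2, 258.5]
eef_rot: [-2.495, 1.563, -2.46]
wrist_force: [-3.7, -0.8, -1.4]
finger_gap: 9.4
```

```bash
python3 - <<'E'
from h import *
lidplan(1.93,10)
E
```

```text
case grasp [ 70.2  37.1 280.5] r 159.1 theta 1.202 F [-3.7 -0.8 -1.4] gap 9.4 q [ 0.03  0.34  1.35 -0.    1.46 -0.  ] t 9.75
x 0.0044 z 0.0116
x 0.0003 z 0.0112
x 0.0011 z 0.0112
x 0.0019 z 0.0111
x 0.0027 z 0.0109
x 0.0035 z 0.0107
x 0.0042 z 0.0104
x 0.0050 z 0.0101
x 0.0057 z 0.0097
x 0.0064 z 0.0092
```

Request:
play_rows(
  motion=[0,0,0,0.004,0,0.0116,0.85,0,0,0,0.001,0,0.0112,0.85,0,0,0,0.0011,0,0.0112,0.85,0,0,0,0.002,0,0.0111,0.85,0,0,0,0.0027,0,0.0109,0.85,0,0,0,0.0035,0,0.0107,0.85,0,0,0,0.0042,0,0.0104,0.85,0,0,0,0.005,0,0.01,0.85,0,0,0,0.0057,0,0.0097,0.85,0,0,0,0.0064,0,0.0092,0.85],
)

```text
clock: 10.75
eef_pos: [685.3, 59.4, 227.6]
eef_rot: [-2.363, 1.564, -2.327]
wrist_force: [-3.4, -0.0, -1.9]
finger_gap: 9.2
```

```bash
python3 - <<'E'
from h import *
lidplan(1.93,3)
p,d,W=cloud('side'); cv2.imwrite('pics/s4.png',p)
E
```

```text
case grasp [179.7  37.2 249.6] r 159.5 theta 1.931 F [-3.4 -0.  -1.9] gap 9.2 q [ 0.04  0.61  1.02 -0.    1.51 -0.  ] t 10.75
x 0.0043 z -0.0033
x -0.0000 z -0.0001
x -0.0000 z -0.0001
```

View pics/s4.png

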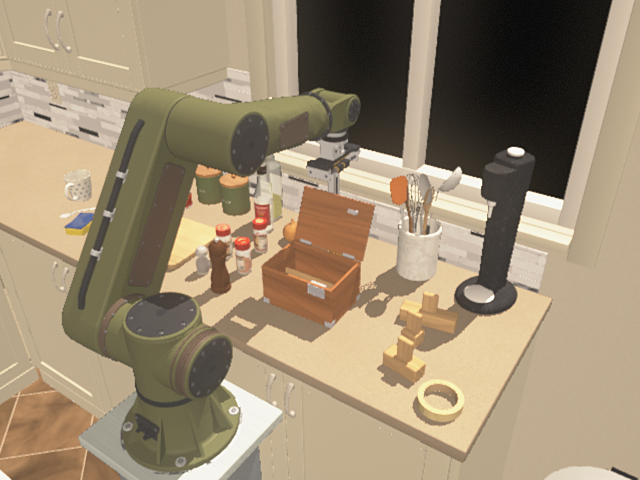

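Request:
play_rows(
  motion=[0,0,0,0,0,0,0.6,0,0,0,0,0,0,0.6,0,0,0,0,0,0,0.6,0,0,0,-0.02,0,0.0,0.6,0,0,0,-0.03,0,0.0,0.6,0,0,0,-0.04,0,0.0,0.6,0,0,0,0,0,0,0.6],
)

```text
clock: 11.5
eef_pos: [686.2, 59.8, 320.6]
eef_rot: [-2.02, 1.565, -1.983]
wrist_force: [-0.8, 0.2, 1.0]
finger_gap: 18.5
```

```bash
python3 - <<'E'
from h import *
np.set_printoptions(precision=1,suppress=True)
goto([517,264,190],90)
p,d,W=cloud('side'); cv2.imwrite('pics/s5.png',p[150:340,180:400])
p,d,W=cloud('top'); cv2.imwrite('pics/t5.png',p)
for j in [(543,366),(635,299),(518,266)]:
    X,Y,Z=W[...,0],W[...,1],W[...,2]
    m=(np.hypot(X-j[0],Y-j[1])<45)&(Z>98)&(Z<112)
    print(cv2.minEnclosingCircle(W[m][:,:2].astype(np.float32)) if m.any() else None)
m=(abs(X-640)<80)&(abs(Y-20)<120)&(Z>180)&(Z<290); print('lid pts',m.sum(), np.nanmax(W[m],0),np.nanmin(W[m],0))
E
```

```text
pos [686.2  59.8 320.6] jawaz 2.1 q [ 0.   0.6  0.8 -0.   1.7 -0. ] t 11.5 gap 18.5 F [-0.8  0.2  1. ]
rot [-1.5 -0.   0. ] shift m [ 0.1  0.2 -0.2] |d| 0.296
((544.008056640625, 365.472900390625), 22.65359878540039)
((636.0880126953125, 297.0657043457031), 22.20901107788086)
((517.2064208984375, 265.0691833496094), 22.002450942993164)
lid pts 926 [684.4 -16.4 271.6] [617.5 -90.4 180.1]
```

View pics/s5.png

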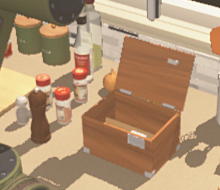

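View pics/t5.png

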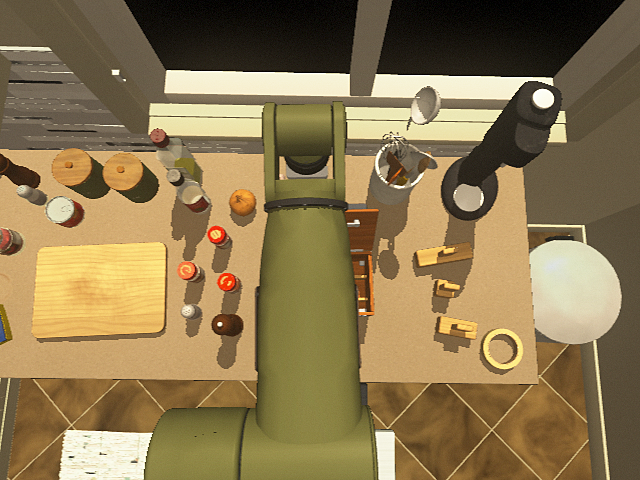

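Request:
play_rows(
  motion=[0,0,0,0,0.03,-0.023,-1,0,0,0,0,0.03,-0.023,-1,0,0,0,0,0.03,-0.023,-1,0,0,0,0,0.03,-0.023,-1,0,0,0,0,0.03,-0.023,-1,0,0,0,0.02,0.03,-0.023,-1,-0.145,0,0,0.02,0,0,-1,-0.145,0,0,0.02,0,0,-1,-0.145,0,0,0.02,0,0,-1,-0.145,0,0,0.02,0,0,-1,-0.145,0,0,0,0,0,-1,-0.145,0,0,0,0,0,-1,-0.145,0,0,0,0,0,-1,-0.145,0,0,0,0,0,-1,-0.145,0,0,0,0,0,-1,-0.145,0,0,0,0,0,-1,0,0,0,0,0,0,-1],
)

```text
clock: 13.3
eef_pos: [521.1, 236.7, 187.1]
eef_rot: [1.952, 1.526, -2.8]
wrist_force: [0.2, -0.1, -0.8]
finger_gap: 94.2
```

```bash
python3 - <<'E'
from h import *
goto([515.5,264,76],90)
E
```

```text
pos [521.1 236.7 187.1] jawaz 87.7 q [ 0.36  0.39  1.44  0.    1.35 -1.17] t 13.3 gap 94.2 F [ 0.2 -0.1 -0.8]
rot [-0.04  -0.016 -0.042] shift m [0.1108 0.0021 0.0289] |d| 0.115
```

Request:
play_rows(
  motion=[-0.04,-0.016,-0.042,0,0.005,0.015,-1,0,0,0,0.01,0,0.014,-1,0,0,0,0.025,0,0,-1,0,0,0,0,0,0,-1],
)

```text
clock: 13.7
eef_pos: [515.1, 266.8, 147.4]
eef_rot: [1.966, 1.566, -2.763]
wrist_force: [0.2, 0.9, 0.1]
finger_gap: 94.0
```

```bash
python3 - <<'E'
from h import *
goto([515.5,264,76],90)
E
```

```text
pos [515.1 266.8 147.4] jawaz 89.0 q [ 0.41  0.42  1.5   0.    1.23 -1.14] t 13.7 gap 94.0 F [0.2 0.9 0.1]
rot [-0.017 -0.002 -0.004] shift m [ 0.0714 -0.0007 -0.0027] |d| 0.071
```

Request:
play_rows(
  motion=[0,0,0,0.022,0,-0.002,-1,0,0,0,0.022,0,0,-1,0,0,0,0.018,0,0,-1,0,0,0,0.006,0,0,-1,0,0,0,0,0,0,-1],
)

```text
clock: 14.2
eef_pos: [515.3, 265.5, 78.1]
eef_rot: [1.993, 1.562, -2.749]
wrist_force: [-0.8, 0.4, 0.1]
finger_gap: 94.1
```

```bash
python3 - <<'E'
from h import *
goto([515.5,264,76],90)
E
```

```text
pos [515.3 265.5  78.1] jawaz 88.3 q [ 0.41  0.5   1.55  0.    1.1  -1.13] t 14.2 gap 94.1 F [-0.8  0.4  0.1]
rot [-0.03  -0.003 -0.008] shift m [ 0.0021 -0.0002 -0.0015] |d| 0.003
```

Request:
play_rows(
  motion=[0,0,0,0,0,-0.001,0.3,0,0,0,0,0,0,0.3,0,0,0,0,0,0,0.3,0,0,0,0,0,0,0.3,0,0,0,0,0,0,0.3,0,0,0,0,0,0,0.3,0,0,0,0,0,0,0.3],
  newtons=25,
)

```text
clock: 14.9
eef_pos: [516.9, 265.2, 82.0]
eef_rot: [1.96, 1.567, -2.785]
wrist_force: [0.8, -0.4, -0.6]
finger_gap: 44.0
```

```bash
python3 - <<'E'
from h import *
goto([515.3,264,250],90)
E
```

```text
pos [516.9 265.2  82. ] jawaz 88.2 q [ 0.41  0.5   1.55  0.    1.1  -1.13] t 14.9 gap 44.0 F [ 0.8 -0.4 -0.6]
rot [-0.032 -0.001 -0.004] shift m [-0.168   0.0021 -0.0015] |d| 0.168
```

Request:
play_rows(
  motion=[0,0,0,-0.03,0,0,0.3,0,0,0,-0.04,0,0,0.3,0,0,0,-0.04,0,0,0.3,0,0,0,-0.04,0,0,0.3,0,0,0,-0.02,0.001,-0.028,0.3,0,0,0,0,0.001,-0.028,0.3,0,0,0,0,0.001,-0.028,0.3,0,0,0,0,0.001,-0.028,0.3,0,0,0,0,0.001,-0.028,0.3,0,0,0,0,0.001,-0.028,0.3,0.14,0,0,0,0,0,0.3,0.14,0,0,0,0,0,0.3,0.14,0,0,0,0,0,0.3,0.14,0,0,0,0,0,0.3,0.14,0,0,0,0,0,0.3,0.14,0,0,0,0,0,0.3,0.14,0,0,0,0,0,0.3,0.14,0,0,0,0,0,0.3,0.14,0,0,0,0,0,0.3,0.14,0,0,0,0,0,0.3],
)

```text
clock: 16.9
eef_pos: [503.1, 90.1, 257.6]
eef_rot: [-2.79, 1.561, -2.705]
wrist_force: [-0.6, 0.7, -0.1]
finger_gap: 44.2
```

```bash
python3 - <<'E'
from h import *
np.set_printoptions(precision=1,suppress=True)
T=world([0,76.5,0]); goto([T[0],T[1],215],2.1)
p,d,W=cloud('side'); cv2.imwrite('pics/s6.png',p[100:340,150:450])
E
```

```text
pos [503.1  90.1 257.6] jawaz 4.9 q [ 0.1  0.2  1.6 -0.   1.4  0. ] t 16.9 gap 44.2 F [-0.6  0.7 -0.1]
rot [ 0. -0.  0.] shift m [0. 0. 0.] |d| 0.043
```

View pics/s6.png

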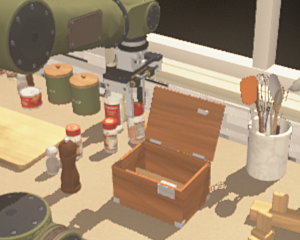

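```bash
python3 - <<'E'
from h import *
np.set_printoptions(precision=4,suppress=True)
p,d,W=cloud('side'); cv2.imwrite('pics/s6z.png',cv2.resize(p[170:320,220:370],None,fx=4,fy=4,interpolation=cv2.INTER_CUBIC))
T=world([0,76.5,0]); goto([T[0],T[1],88],2.1)
E
```

```text
pos [503.1  90.1 257.6] jawaz 5.1 q [ 0.11  0.18  1.55 -0.    1.42  0.02] t 17.0 gap 44.1 F [ 0.5  0.7 -0.2]
rot [ 0.053 -0.009  0.004] shift m [0.1696 0.0024 0.0028] |d| 0.17
```

View pics/s6z.png

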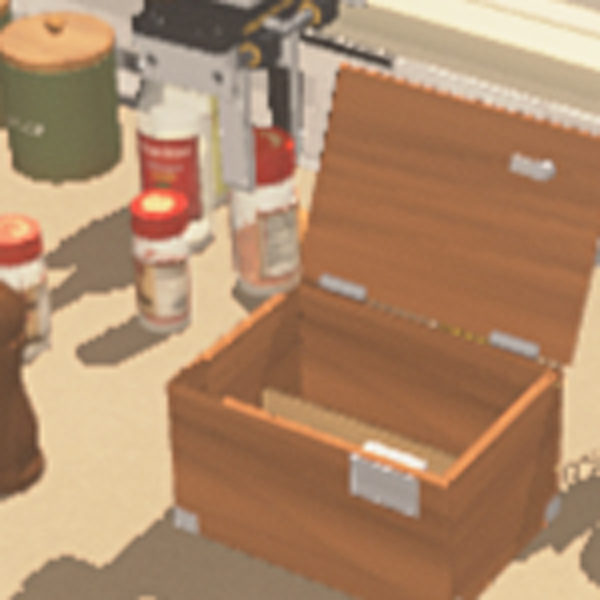

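Request:
play_rows(
  motion=[0.053,-0.009,0.004,0.01,0.0015,0.001,0.3,0,0,0,0.015,0.001,0.001,0.3,0,0,0,0.005,0,0,0.3,0,0,0,0,0,0,0.3],
)

```text
clock: 17.4
eef_pos: [504.9, 92.8, 227.1]
eef_rot: [0.64, 1.57, 0.691]
wrist_force: [0.7, -0.8, -0.5]
finger_gap: 44.2
```

```bash
python3 - <<'E'
from h import *
T=world([0,76.5,0]); goto([T[0],T[1],88],2.1); print(case(read_state()['eef_pos']))
E
```

```text
pos [504.9  92.8 227.1] jawaz 2.9 q [0.11 0.2  1.59 0.   1.35 0.06] t 17.4 gap 44.2 F [ 0.7 -0.8 -0.5]
rot [ 0.015  0.001 -0.001] shift m [ 0.1391 -0.0008 -0.0008] |d| 0.139
[  0.66653623  77.19813035 227.11925243]
```

Request:
play_rows(
  motion=[0.015,0,0,0.02,-0.0008,-0.0008,0.3,0,0,0,0.025,0,0,0.3,0,0,0,0.02,0,0,0.3,0,0,0,0.01,0,0,0.3,0,0,0,0,0,0,0.3],
)

```text
clock: 17.9
eef_pos: [505.6, 92.0, 153.2]
eef_rot: [0.159, 1.565, 0.205]
wrist_force: [0.0, 0.9, -0.5]
finger_gap: 44.4
```

```bash
python3 - <<'E'
from h import *
T=world([0,76.5,0]); goto([T[0],T[1],88],2.1); print(case(read_state()['eef_pos']))
E
```

```text
pos [505.6  92.  153.2] jawaz 2.6 q [0.11 0.27 1.69 0.   1.18 0.06] t 17.9 gap 44.4 F [ 0.   0.9 -0.5]
rot [ 0.009  0.005 -0.001] shift m [ 0.0652  0.0001 -0.0017] |d| 0.065
[  1.35704701  76.3591139  153.18806811]
```

Request:
play_rows(
  motion=[0,0.005,0,0.018,0,-0.0015,0.3,0,0,0,0.018,0,-0.001,0.3,0,0,0,0.014,0,0,0.3,0,0,0,0.008,0,0,0.3,0,0,0,0,0,0,0.3],
)

```text
clock: 18.4
eef_pos: [505.3, 92.2, 98.1]
eef_rot: [0.253, 1.566, 0.302]
wrist_force: [-1.8, 0.5, -2.4]
finger_gap: 44.2
```

```bash
python3 - <<'E'
from h import *
T=world([0,76.5,0]); goto([T[0],T[1],88],2.1); print(case(read_state()['eef_pos']))
E
```

```text
pos [505.3  92.2  98.1] jawaz 2.8 q [0.11 0.34 1.74 0.   1.06 0.06] t 18.4 gap 44.2 F [-1.8  0.5 -2.4]
rot [ 0.013  0.005 -0.001] shift m [ 0.0101 -0.0001 -0.0011] |d| 0.01
[ 1.01900899 76.57950763 98.10108346]
```

Request:
play_rows(
  motion=[0,0.003,0,0.006,0,-0.001,0.3,0,0,0,0.005,0,0,0.3,0,0,0,0.003,0,0,0.3,0,0,0,0,0,0,0.3],
)

```text
clock: 18.8
eef_pos: [507.6, 92.3, 89.1]
eef_rot: [0.137, 1.56, 0.187]
wrist_force: [-4.6, 0.5, -3.9]
finger_gap: 44.1
```

```bash
python3 - <<'E'
from h import *
T=world([0,76.5,0]); goto([T[0],T[1],88],2.1); print(case(read_state()['eef_pos']))
E
```

```text
pos [507.6  92.3  89.1] jawaz 2.9 q [0.11 0.35 1.75 0.   1.03 0.06] t 18.8 gap 44.1 F [-4.6  0.5 -3.9]
rot [ 0.013  0.011 -0.002] shift m [ 0.0011 -0.0001 -0.0033] |d| 0.003
[ 3.29382892 76.6787302  89.1094651 ]
```

Request:
play_rows(
  motion=[0,0.01,0,0.002,0,-0.003,0.3,0,0,0,0.003,0,-0.001,0.3,0,0,0,0,0,0,0.3],
)

```text
clock: 19.1
eef_pos: [507.6, 92.4, 89.1]
eef_rot: [0.149, 1.558, 0.199]
wrist_force: [-3.5, -0.1, -2.9]
finger_gap: 44.3
```

```bash
python3 - <<'E'
from h import *
T=world([0,76.5,0]); goto([T[0],T[1],88],2.1); print(case(read_state()['eef_pos']))
E
```

```text
pos [507.6  92.4  89.1] jawaz 2.9 q [0.11 0.35 1.75 0.   1.03 0.06] t 19.1 gap 44.3 F [-3.5 -0.1 -2.9]
rot [ 0.013  0.012 -0.002] shift m [ 0.001  -0.0002 -0.0033] |d| 0.004
[ 3.326887   76.73971827 89.07078747]
```

Request:
play_rows(
  motion=[0,0,0,0,0,0,-0.25,0,0,0,0,0,0,-0.25,0,0,0,0,0,0,-0.25,0,0,0,-0.01,0,0,-0.25,0,0,0,-0.03,0,0,-0.25,0,0,0,-0.04,0,0,-0.25,0,0,0,-0.04,0,0,-0.25,0,0,0,-0.03,0,0,-0.25,0,0,0,0,0,0,-0.25],
)

```text
clock: 20.0
eef_pos: [505.4, 92.0, 247.4]
eef_rot: [0.149, 1.558, 0.199]
wrist_force: [0.2, -0.3, 0.3]
finger_gap: 58.6
```

```bash
python3 - <<'E'
from h import *
goto([542.5,364.5,200],60)
p,d,W=cloud('side'); cv2.imwrite('pics/s7z.png',cv2.resize(p[170:320,220:370],None,fx=4,fy=4,interpolation=cv2.INTER_CUBIC))
E
```

```text
pos [505.4  92.  247.4] jawaz 2.9 q [0.11 0.18 1.57 0.   1.38 0.06] t 20.0 gap 58.6 F [ 0.2 -0.3  0.3]
rot [-0.997  0.013  0.005] shift m [0.0486 0.2702 0.0501] |d| 0.279
```

View pics/s7z.png

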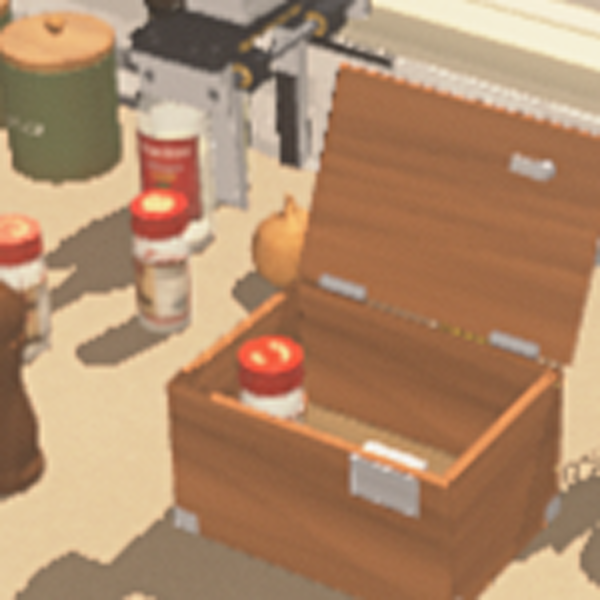

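Request:
play_rows(
  motion=[0.012,0.013,0.005,0,0.03,0.005,-1,0,0,0,0,0.03,0.005,-1,0,0,0,0,0.03,0.005,-1,0,0,0,0,0.03,0.005,-1,0,0,0,0,0.03,0.005,-1,0,0,0,0,0.03,0.005,-1,0,0,0,0,0.03,0.005,-1,0,0,0,0.02,0.03,0.005,-1,0,0,0,0.03,0.03,0.005,-1,0,0,0,0.02,0,0,-1,0,0,0,0,0,0,-1],
)

```text
clock: 21.15
eef_pos: [535.5, 372.8, 161.8]
eef_rot: [-3.134, 1.552, -3.098]
wrist_force: [1.0, -0.7, 0.2]
finger_gap: 93.6
```

```bash
python3 - <<'E'
from h import *
goto([542.5,364.5,78],2.1)
E
```

```text
pos [535.5 372.8 161.8] jawaz 2.0 q [0.55 0.57 1.23 0.01 1.35 0.51] t 21.1 gap 93.6 F [ 1.  -0.7  0.2]
rot [-0.001 -0.019  0.   ] shift m [ 0.0837 -0.0085  0.0082] |d| 0.085
```

Request:
play_rows(
  motion=[0,-0.019,0,0.005,-0.0085,0.007,-1,0,0,0,0.015,0,0,-1,0,0,0,0,0,0,-1],
)

```text
clock: 21.45
eef_pos: [542.3, 363.7, 140.3]
eef_rot: [-2.565, 1.569, -2.53]
wrist_force: [0.1, 0.4, -1.0]
finger_gap: 94.2
```

```bash
python3 - <<'E'
from h import *
goto([542.5,364.5,78],2.1)
E
```

```text
pos [542.3 363.7 140.3] jawaz 2.0 q [ 0.53  0.58  1.27 -0.    1.29  0.5 ] t 21.4 gap 94.2 F [ 0.1  0.4 -1. ]
rot [-0.001 -0.002  0.001] shift m [0.0623 0.0009 0.0004] |d| 0.062
```

Request:
play_rows(
  motion=[0,0,0,0.02,0,0,-1,0,0,0,0.02,0,0,-1,0,0,0,0.015,0,0,-1,0,0,0,0.006,0,0,-1,0,0,0,0,0,0,-1],
)

```text
clock: 21.95
eef_pos: [542.9, 364.0, 80.3]
eef_rot: [1.585, 1.57, 1.618]
wrist_force: [0.6, -0.3, 0.7]
finger_gap: 94.1
```

```bash
python3 - <<'E'
from h import *
goto([542.5,364.5,78],2.1)
E
```

```text
pos [542.9 364.   80.3] jawaz 1.9 q [0.53 0.64 1.32 0.   1.18 0.5 ] t 21.9 gap 94.1 F [ 0.6 -0.3  0.7]
rot [-0.003 -0.    -0.001] shift m [ 0.0023  0.0005 -0.0004] |d| 0.002
```

Request:
play_rows(
  motion=[0,0,0,0,0,0,0.3,0,0,0,0,0,0,0.3,0,0,0,0,0,0,0.3,0,0,0,0,0,0,0.3,0,0,0,0,0,0,0.3,0,0,0,0,0,0,0.3,0,0,0,0,0,0,0.3,0,0,0,-0.02,0,0,0.3,0,0,0,-0.03,0,0,0.3,0,0,0,-0.04,0,0,0.3,0,0,0,-0.04,0,0,0.3,0,0,0,-0.04,0,0,0.3,0,0,0,0,0,0,0.3],
)

```text
clock: 23.25
eef_pos: [542.4, 363.6, 257.6]
eef_rot: [2.842, 1.57, 2.876]
wrist_force: [-0.2, 0.2, -1.4]
finger_gap: 43.9
```

```bash
python3 - <<'E'
from h import *
T=world([0,25.5,0]); goto([T[0],T[1],240],2.1)
E
```

```text
pos [542.4 363.6 257.6] jawaz 1.9 q [0.53 0.51 1.11 0.   1.52 0.5 ] t 23.2 gap 43.9 F [-0.2  0.2 -1.4]
rot [-0.003 -0.001 -0.   ] shift m [ 0.0176 -0.3211 -0.047 ] |d| 0.325
```

Request:
play_rows(
  motion=[0,0,0,0,-0.027,-0.004,0.3,0,0,0,0,-0.027,-0.004,0.3,0,0,0,0,-0.027,-0.004,0.3,0,0,0,0,-0.027,-0.004,0.3,0,0,0,0,-0.027,-0.004,0.3,0,0,0,0,-0.027,-0.004,0.3,0,0,0,0,-0.027,-0.004,0.3,0,0,0,0,-0.027,-0.004,0.3,0,0,0,0,-0.027,-0.004,0.3,0,0,0,0,-0.027,-0.004,0.3,0,0,0,0,-0.025,-0.003,0.3,0,0,0,0,0,0,0.3],
)

```text
clock: 24.45
eef_pos: [504.4, 56.0, 247.6]
eef_rot: [-2.975, 1.558, -2.939]
wrist_force: [-0.1, 0.4, -0.9]
finger_gap: 44.0
```

```bash
python3 - <<'E'
from h import *
T=world([0,25.5,0]); goto([T[0],T[1],150],2.1);print(case(read_state()['eef_pos']))
E
```

```text
pos [504.4  56.  247.6] jawaz 2.0 q [ 0.04  0.18  1.57 -0.    1.4   0.  ] t 24.4 gap 44.0 F [-0.1  0.4 -0.9]
rot [-0.001 -0.013  0.002] shift m [ 0.0976 -0.0147  0.0025] |d| 0.099
[ -1.21586691  40.4572921  247.62435049]
```

Request:
play_rows(
  motion=[0,-0.013,0.002,0.005,-0.0147,0.001,0.3,0,0,0,0.01,0,0,0.3,0,0,0,0.01,0,0,0.3,0,0,0,0,0,0,0.3],
)

```text
clock: 24.85
eef_pos: [505.2, 42.7, 219.0]
eef_rot: [2.851, 1.568, 2.886]
wrist_force: [-0.1, -0.2, -0.9]
finger_gap: 44.1
```

```bash
python3 - <<'E'
from h import *
T=world([0,25.5,0]); goto([T[0],T[1],150],2.1);print(case(read_state()['eef_pos']))
E
```

```text
pos [505.2  42.7 219. ] jawaz 2.0 q [ 0.01  0.19  1.62  0.    1.33 -0.02] t 24.9 gap 44.1 F [-0.1 -0.2 -0.9]
rot [-0.002 -0.002 -0.001] shift m [ 0.069  -0.0016  0.0011] |d| 0.069
[ -0.90832159  27.10257346 218.98613812]
```

Request:
play_rows(
  motion=[0,0,0,0.02,-0.0016,0,0.3,0,0,0,0.02,-0.001,0,0.3,0,0,0,0.018,0,0,0.3,0,0,0,0.008,0,0,0.3,0,0,0,0,0,0,0.3],
)

```text
clock: 25.35
eef_pos: [505.3, 43.7, 150.4]
eef_rot: [2.788, 1.567, 2.827]
wrist_force: [0.6, 0.1, -0.4]
finger_gap: 43.6
```

```bash
python3 - <<'E'
from h import *
T=world([0,25.5,0]); goto([T[0],T[1],90],2.1);print(case(read_state()['eef_pos']))
E
```

```text
pos [505.3  43.7 150.4] jawaz 2.2 q [ 0.01  0.26  1.71  0.    1.18 -0.03] t 25.4 gap 43.6 F [ 0.6  0.1 -0.4]
rot [ 0.002 -0.003 -0.001] shift m [ 0.0604 -0.0027  0.0009] |d| 0.06
[ -0.76535216  28.12270765 150.42523902]
```

Request:
play_rows(
  motion=[0,0,0,0,-0.005,0,0.3,0,0,0,0,0,0,0.3],
)

```text
clock: 25.55
eef_pos: [506.1, 38.8, 151.7]
eef_rot: [2.613, 1.569, 2.652]
wrist_force: [0.3, -0.2, -1.2]
finger_gap: 43.9
```

```bash
python3 - <<'E'
from h import *
T=world([0,25.5,0]); goto([T[0],T[1],90],2.1);print(case(read_state()['eef_pos']))
E
```

```text
pos [506.1  38.8 151.7] jawaz 2.3 q [ 0.    0.26  1.7   0.    1.18 -0.04] t 25.6 gap 43.9 F [ 0.3 -0.2 -1.2]
rot [ 0.003 -0.002 -0.001] shift m [0.0617 0.0022 0.0003] |d| 0.062
[ -0.18343193  23.23925398 151.68628958]
```

Request:
play_rows(
  motion=[0,0,0,0.018,0.001,0,0.3,0,0,0,0.018,0,0,0.3,0,0,0,0.014,0,0,0.3,0,0,0,0.008,0,0,0.3,0,0,0,0.006,0,0,0.3,0,0,0,0,0,0,0.3],
)

```text
clock: 26.15
eef_pos: [509.4, 39.5, 91.3]
eef_rot: [0.096, 1.563, 0.135]
wrist_force: [0.4, -0.7, -1.2]
finger_gap: 44.3
```

```bash
python3 - <<'E'
from h import *
T=world([0,25.5,0]); goto([T[0],T[1],88],2.1);print(case(read_state()['eef_pos']))
E
```

```text
pos [509.4  39.5  91.3] jawaz 2.2 q [ 0.01  0.34  1.76  0.    1.04 -0.03] t 26.1 gap 44.3 F [ 0.4 -0.7 -1.2]
rot [ 0.002  0.008 -0.001] shift m [ 0.0032  0.0017 -0.0032] |d| 0.005
[ 3.14621045 23.77972353 91.25940542]
```

Request:
play_rows(
  motion=[0,0.008,0,0.004,0,-0.004,0.3,0,0,0,0.003,0,0,0.3,0,0,0,0,0,0,0.3],
)

```text
clock: 26.45
eef_pos: [509.4, 39.3, 90.6]
eef_rot: [0.031, 1.559, 0.069]
wrist_force: [0.9, 0.7, -1.5]
finger_gap: 44.1
```

```bash
python3 - <<'E'
from h import *
T=world([0,25.5,0]); goto([T[0],T[1],88],2.1);print(case(read_state()['eef_pos']))
E
```

```text
pos [509.4  39.3  90.6] jawaz 2.2 q [ 0.    0.34  1.76  0.    1.03 -0.03] t 26.4 gap 44.1 F [ 0.9  0.7 -1.5]
rot [ 0.002  0.012 -0.   ] shift m [ 0.0025  0.0019 -0.0032] |d| 0.004
[ 3.14098122 23.56098223 90.55780952]
```

Request:
play_rows(
  motion=[0,0,0,0,0,0,-0.25,0,0,0,0,0,0,-0.25,0,0,0,0,0,0,-0.25,0,0,0,-0.01,0,0,-0.25,0,0,0,-0.03,0,0,-0.25,0,0,0,-0.04,0,0,-0.25,0,0,0,-0.04,0,0,-0.25,0,0,0,-0.03,0,0,-0.25,0,0,0,0,0,0,-0.25],
)

```text
clock: 27.35
eef_pos: [506.8, 39.1, 249.6]
eef_rot: [0.035, 1.559, 0.073]
wrist_force: [-0.3, 0.2, -0.6]
finger_gap: 58.5
```

```bash
python3 - <<'E'
from h import *
goto([634.7,296,200],90)
p,d,W=cloud('side'); cv2.imwrite('pics/s8z.png',cv2.resize(p[170:320,220:370],None,fx=4,fy=4,interpolation=cv2.INTER_CUBIC))
E
```

```text
pos [506.8  39.1 249.6] jawaz 2.2 q [ 0.    0.17  1.58  0.    1.38 -0.03] t 27.4 gap 58.5 F [-0.3  0.2 -0.6]
rot [-1.532  0.01   0.009] shift m [0.0513 0.2518 0.1372] |d| 0.291
```

View pics/s8z.png

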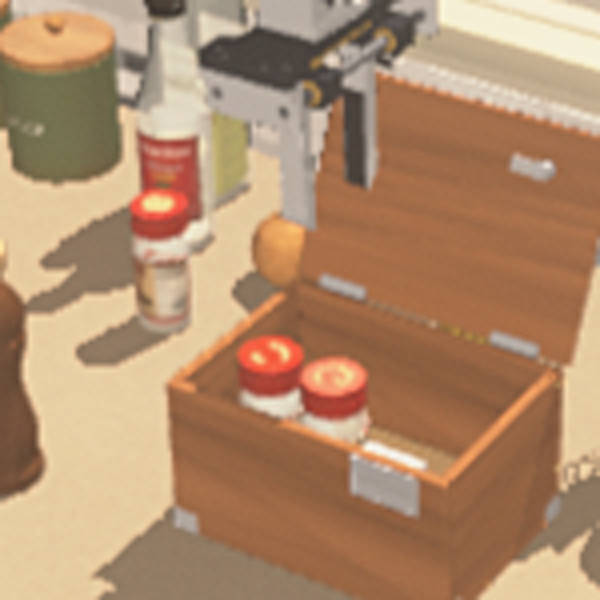

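Request:
play_rows(
  motion=[0,0.01,0.009,0,0.032,0,-1,0,0,0,0,0.032,0,-1,0,0,0,0,0.032,0,-1,0,0,0,0,0.032,0,-1,0,0,0,0,0.032,0,-1,0,0,0,0,0.032,0,-1,-0.145,0,0,0,0.028,0,-1,-0.145,0,0,0,0.025,0,-1,-0.145,0,0,0,0,0,-1,-0.145,0,0,0,0,0,-1,-0.145,0,0,0,0,0,-1,-0.145,0,0,0,0,0,-1,-0.145,0,0,0,0,0,-1,-0.145,0,0,0,0,0,-1,-0.145,0,0,0,0,0,-1,-0.145,0,0,0,0,0,-1,0,0,0,0,0,0,-1],
)

```text
clock: 29.1
eef_pos: [485.2, 291.3, 229.3]
eef_rot: [1.722, 1.539, -3.029]
wrist_force: [-0.2, 0.2, 1.0]
finger_gap: 94.1
```

```bash
python3 - <<'E'
from h import *
goto([634.7,296,160],90)
E
```

```text
pos [485.2 291.3 229.3] jawaz 87.8 q [ 0.47  0.34  1.42  0.01  1.42 -1.06] t 29.1 gap 94.1 F [-0.2  0.2  1. ]
rot [-0.039 -0.004 -0.032] shift m [ 0.0645 -0.1513  0.0109] |d| 0.165
```

Request:
play_rows(
  motion=[-0.039,-0.004,-0.032,0,-0.03,0.002,-1,0,0,0,0,-0.03,0.002,-1,0,0,0,0.01,-0.03,0.002,-1,0,0,0,0.02,-0.03,0.002,-1,0,0,0,0.02,-0.028,0,-1,0,0,0,0,0,0,-1],
)

```text
clock: 29.7
eef_pos: [636.7, 296.5, 171.5]
eef_rot: [2.103, 1.566, -2.636]
wrist_force: [-0.2, -0.3, -0.7]
finger_gap: 93.8
```

```bash
python3 - <<'E'
from h import *
goto([634.7,296,79],90)
E
```

```text
pos [636.7 296.5 171.5] jawaz 88.5 q [ 0.38  0.68  1.04 -0.    1.42 -1.16] t 29.7 gap 93.8 F [-0.2 -0.3 -0.7]
rot [-0.027 -0.003 -0.005] shift m [ 0.0925  0.0016 -0.0003] |d| 0.092
```

Request:
play_rows(
  motion=[-0.027,0,0,0.025,0.001,0,-1,0,0,0,0.025,0,0,-1,0,0,0,0.025,0,0,-1,0,0,0,0.012,0,0,-1,0,0,0,0.003,0,0,-1,0,0,0,0,0,0,-1],
)

```text
clock: 30.3
eef_pos: [633.2, 296.6, 79.0]
eef_rot: [2.019, 1.564, -2.711]
wrist_force: [-0.6, 0.5, -0.9]
finger_gap: 94.0
```

```bash
python3 - <<'E'
from h import *
goto([634.7,296,79],90)
E
```

```text
pos [633.2 296.6  79. ] jawaz 89.0 q [ 0.39  0.75  1.15 -0.    1.25 -1.17] t 30.3 gap 94.0 F [-0.6  0.5 -0.9]
rot [-0.018 -0.003 -0.006] shift m [ 0.     -0.0015 -0.0006] |d| 0.002
```

Close, lift.

Request:
play_rows(
  motion=[0,0,0,0,0,0,0.3,0,0,0,0,0,0,0.3,0,0,0,0,0,0,0.3,0,0,0,0,0,0,0.3,0,0,0,0,0,0,0.3,0,0,0,0,0,0,0.3,0,0,0,0,0,0,0.3,0,0,0,-0.02,0,0,0.3,0,0,0,-0.03,0,0,0.3,0,0,0,-0.04,0,0,0.3,0,0,0,-0.04,0,0,0.3,0,0,0,-0.04,0.03,0,0.3,0,0,0,0,0.03,0,0.3,0,0,0,0,0.03,0,0.3,0,0,0,0,0.03,0,0.3,0,0,0,0,0,0,0.3],
)

```text
clock: 31.9
eef_pos: [510.4, 298.9, 257.2]
eef_rot: [1.94, 1.565, -2.793]
wrist_force: [0.5, -0.3, -0.4]
finger_gap: 44.1
```

```bash
python3 - <<'E'
from h import *
T=world([0,-25.5,0]); goto([T[0],T[1],250],2.1)
E
```

```text
pos [510.4 298.9 257.2] jawaz 88.8 q [ 0.47  0.37  1.32  0.    1.47 -1.08] t 31.9 gap 44.1 F [ 0.5 -0.3 -0.4]
rot [ 1.514 -0.006 -0.003] shift m [ 0.0078 -0.0039 -0.3087] |d| 0.309
```

Request:
play_rows(
  motion=[0,0,0,0,0,-0.031,0.3,0,0,0,0,0,-0.031,0.3,0,0,0,0,0,-0.031,0.3,0,0,0,0,0,-0.031,0.3,0,0,0,0,0,-0.031,0.3,0,0,0,0,0,-0.031,0.3,0,0,0,0,0,-0.031,0.3,0,0,0,0,0,-0.031,0.3,0,0,0,0,0,-0.031,0.3,0.145,0,0,0,0,-0.028,0.3,0.145,0,0,0,0,0,0.3,0.145,0,0,0,0,0,0.3,0.145,0,0,0,0,0,0.3,0.145,0,0,0,0,0,0.3,0.145,0,0,0,0,0,0.3,0.145,0,0,0,0,0,0.3,0.145,0,0,0,0,0,0.3,0.145,0,0,0,0,0,0.3,0.145,0,0,0,0,0,0.3,0.145,0,0,0,0,0,0.3],
)

```text
clock: 33.9
eef_pos: [510.6, -26.3, 256.0]
eef_rot: [-2.66, 1.562, -2.752]
wrist_force: [0.3, 1.4, -0.5]
finger_gap: 44.1
```

```bash
python3 - <<'E'
from h import *
T=world([0,-25.5,0]); goto([T[0],T[1],215],2.1);print(case(read_state()['eef_pos']))
E
```

```text
pos [510.6 -26.3 256. ] jawaz -5.3 q [-0.12  0.18  1.55 -0.    1.42 -0.03] t 33.9 gap 44.1 F [ 0.3  1.4 -0.5]
rot [-0.129 -0.008  0.004] shift m [ 0.041   0.0162 -0.0037] |d| 0.044
[  1.95005892 -41.95726441 255.99863475]
```

Request:
play_rows(
  motion=[-0.129,-0.008,0.004,0.01,0.0165,-0.005,0.3,0,0,0,0.015,0,0,0.3,0,0,0,0.01,0,0,0.3,0,0,0,0,0,0,0.3],
)

```text
clock: 34.3
eef_pos: [508.6, -10.2, 219.7]
eef_rot: [0.994, 1.57, 1.023]
wrist_force: [0.0, 1.0, -1.1]
finger_gap: 44.5
```

```bash
python3 - <<'E'
from h import *
T=world([0,-25.5,0]); goto([T[0],T[1],150],2.1);print(case(read_state()['eef_pos']))
E
```

```text
pos [508.6 -10.2 219.7] jawaz 1.7 q [-0.09  0.2   1.62  0.    1.33 -0.12] t 34.3 gap 44.5 F [ 0.   1.  -1.1]
rot [-0.007  0.    -0.   ] shift m [ 0.0697  0.0003 -0.0005] |d| 0.07
[  0.5146147  -25.83173728 219.67336399]
```

Request:
play_rows(
  motion=[0,0,0,0.02,0,0,0.3,0,0,0,0.02,0,-0.001,0.3,0,0,0,0.018,0,-0.001,0.3,0,0,0,0.008,0,0,0.3,0,0,0,0,0,0,0.3],
)

```text
clock: 34.8
eef_pos: [508.8, -11.7, 154.0]
eef_rot: [-0.089, 1.568, -0.062]
wrist_force: [0.3, 0.3, -0.9]
finger_gap: 44.0
```

```bash
python3 - <<'E'
from h import *
T=world([0,-25.5,0]); goto([T[0],T[1],90],2.1);print(case(read_state()['eef_pos']))
E
```

```text
pos [508.8 -11.7 154. ] jawaz 1.6 q [-0.1   0.26  1.7   0.    1.18 -0.12] t 34.8 gap 44.0 F [ 0.3  0.3 -0.9]
rot [-0.009  0.003  0.   ] shift m [ 0.064   0.0019 -0.0009] |d| 0.064
[  0.70431197 -27.34572805 154.04122791]
```

Request:
play_rows(
  motion=[0,0.003,0,0.018,0.002,-0.001,0.3,0,0.003,0,0.018,0,-0.002,0.3,0,0.003,0,0.015,0,-0.002,0.3,0,0,0,0.009,0,0,0.3,0,0,0,0.006,0,0,0.3,0,0,0,0.003,0,0,0.3,0,0,0,0,0,0,0.3],
)

```text
clock: 35.5
eef_pos: [510.3, -11.0, 92.0]
eef_rot: [-0.236, 1.561, -0.209]
wrist_force: [0.3, 0.7, -0.7]
finger_gap: 43.9
```

```bash
python3 - <<'E'
from h import *
T=world([0,-25.5,0]); goto([T[0],T[1],88],2.1);print(case(read_state()['eef_pos']))
E
```

```text
pos [510.3 -11.   92. ] jawaz 1.5 q [-0.09  0.34  1.76 -0.    1.04 -0.12] t 35.5 gap 43.9 F [ 0.3  0.7 -0.7]
rot [-0.01   0.009  0.002] shift m [ 0.004   0.0011 -0.0023] |d| 0.005
[  2.23090529 -26.66040354  92.00000314]
```

Request:
play_rows(
  motion=[0,0,0,0.008,0,-0.003,0.3,0,0,0,0,0,0,0.3],
)

```text
clock: 35.7
eef_pos: [511.0, -11.4, 88.2]
eef_rot: [-0.17, 1.551, -0.143]
wrist_force: [-5.2, -0.1, -3.6]
finger_gap: 44.5
```

```bash
python3 - <<'E'
from h import *
T=world([0,-25.5,0]); goto([T[0],T[1],88],2.1);print(case(read_state()['eef_pos']))
E
```

```text
pos [511.  -11.4  88.2] jawaz 1.5 q [-0.09  0.34  1.77 -0.    1.02 -0.12] t 35.7 gap 44.5 F [-5.2 -0.1 -3.6]
rot [-0.01   0.019  0.003] shift m [ 0.0001  0.0016 -0.0029] |d| 0.003
[  2.92958165 -27.10446118  88.16986009]
```

Contact with the floor. Release and retreat.

Request:
play_rows(
  motion=[0,0,0,0,0,0,-0.25,0,0,0,0,0,0,-0.25,0,0,0,0,0,0,-0.25,0,0,0,-0.01,0,0,-0.25,0,0,0,-0.03,0,0,-0.25,0,0,0,-0.04,0,0,-0.25,0,0,0,-0.04,0,0,-0.25,0,0,0,-0.03,0,0,-0.25,0,0,0,0,0,-0.04,-0.25,0,0,0,0,0,-0.04,-0.25,0,0,0,0,0,-0.04,-0.25,0,0,0,0,0,0,-0.25],
)

```text
clock: 36.9
eef_pos: [384.0, -14.1, 247.3]
eef_rot: [-0.168, 1.547, -0.141]
wrist_force: [1.0, -0.4, 0.7]
finger_gap: 58.6
```

```bash
python3 - <<'E'
from h import *
np.set_printoptions(precision=1,suppress=True)
p,d,W=cloud('top'); cv2.imwrite('pics/t9.png',p); X,Y,Z=W[...,0],W[...,1],W[...,2]
for k in [76.5,25.5,-25.5]:
    T=world([0,k,0]); m=(np.hypot(X-T[0],Y-T[1])<24)&(Z>100)&(Z<122); print('cap',m.sum(),case(np.nanmean(W[m],0)) if m.any() else None)
for j in [(513,-292),(415,-321),(608,-294)]:
    m=(np.hypot(X-j[0],Y-j[1])<50)&(Z>86)&(Z<100)
    if m.any(): r=cv2.minAreaRect(W[m][:,:2].astype(np.float32)); print(' fin',r,W[m].mean(0),m.sum())
p,d,W=cloud('side'); cv2.imwrite('pics/s9.png',p)
goto([514,-293.5,220],84)
E
```

```text
cap 261 [  2.   76.1 114.5]
cap 256 [  2.7  24.9 114.5]
cap 241 [  3.3 -27.3 115. ]
 fin ((515.3218383789062, -292.9513244628906), (37.62324142456055, 14.112966537475586), 80.93511962890625) [ 515.  -292.6   94. ] 90
 fin ((411.4979248046875, -349.60693359375), (38.641563415527344, 14.18173599243164), 75.48153686523438) [ 411.1 -349.    93.9] 98
 fin ((606.116455078125, -294.6527099609375), (13.747036933898926, 39.83149337768555), 11.931071281433105) [ 605.7 -293.8   93.8] 88
pos [386.9 -14.3 247.5] jawaz 1.5 q [-0.1 -0.1  1.9 -0.   1.4 -0.2] t 37.0 gap 58.9 F [0.4 0.3 0.2]
rot [-1.4  0.   0. ] shift m [ 0.  -0.3  0.1] |d| 0.308
```

View pics/t9.png

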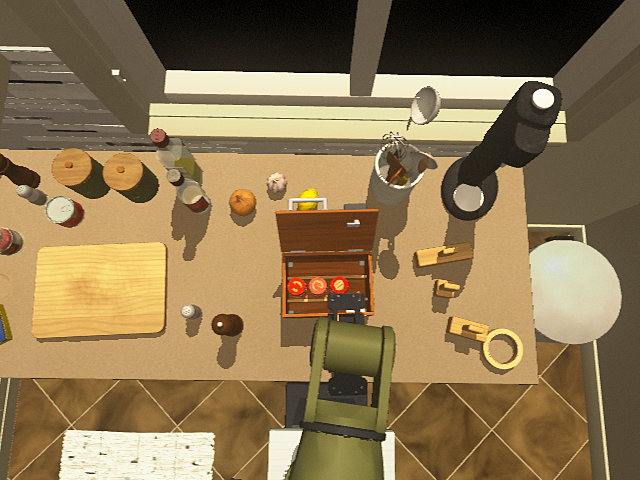

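View pics/s9.png

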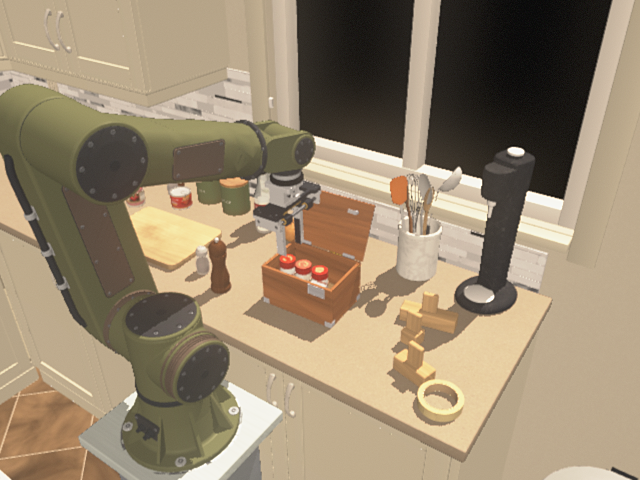

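Three jars are standing in the case, with cap tops at 114.5 mm and y at 76, 25 and -27. The medium filler was bumped to (468,329)px but isn't needed. Next is the short filler. First I'll check for tall obstacles nearby.

```bash
python3 - <<'E'
from h import *
W=np.load('pics/topW.npy').reshape(-1,3)
m=(abs(W[:,1]+300)<130)&(W[:,2]>120)&(W[:,0]>400)
print(np.nanmin(W[m],0),np.nanmax(W[m],0))
goto([513.7,-294,140],-8)
s,R=state(); print(R.as_matrix().T@(np.array([513.7,-294,200])-s['eef_pos'])/1000)
E
```

```text
[ 735.44597579 -429.75525923  120.06572662] [ 993.00500577 -170.02217116  433.49283268]
pos [386.9 -14.3 247.5] jawaz 1.5 q [-0.13 -0.13  1.88 -0.    1.36 -0.16] t 37.0 gap 58.9 F [0.4 0.3 0.2]
rot [0.166 0.024 0.002] shift m [ 0.1114 -0.2826  0.1167] |d| 0.325
[ 0.05145181 -0.28283427  0.11813611]
```

Request:
play_rows(
  motion=[0,0.024,0,0,-0.028,0.0118,0,0,0,0,0,-0.028,0.0118,0,0,0,0,0,-0.028,0.0118,0,0,0,0,0,-0.028,0.0118,0,0,0,0,0,-0.028,0.0118,0,0,0,0,0,-0.028,0.0118,0,0,0,0,0,-0.028,0.0118,0,0,0,0,0,-0.028,0.0118,0,0,0,0,0.01,-0.028,0.0118,0,0,0,0,0.02,-0.026,0.0118,0,0.085,0,0,0.02,0,0,0,0.085,0,0,0,0,0,0,0,0,0,0,0,0,0],
)

```text
clock: 38.3
eef_pos: [528.8, -304.9, 191.2]
eef_rot: [-2.972, 1.566, -3.118]
wrist_force: [-0.2, 0.5, 0.8]
finger_gap: 47.3
```

```bash
python3 - <<'E'
from h import *
goto([513.7,-294,58],-8)
E
```

```text
pos [ 528.8 -304.9  191.2] jawaz -8.4 q [-0.58  0.45  1.35 -0.    1.34 -0.43] t 38.3 gap 47.3 F [-0.2  0.5  0.8]
rot [-0.007 -0.004  0.001] shift m [ 0.1333  0.0087 -0.016 ] |d| 0.134
```

Request:
play_rows(
  motion=[0,0,0,0.01,0.009,-0.015,0,0,0,0,0.02,0,0,0,0,0,0,0.015,0,0,0,0,0,0,0,0,0,0],
)

```text
clock: 38.7
eef_pos: [517.1, -294.1, 144.2]
eef_rot: [-2.982, 1.567, -3.118]
wrist_force: [-0.3, 0.2, 0.8]
finger_gap: 47.0
```

```bash
python3 - <<'E'
from h import *
goto([513.7,-294,58],-8)
p,d,W=cloud('side'); cv2.imwrite('pics/s10.png',cv2.resize(p[230:430,340:500],None,fx=4,fy=3,interpolation=cv2.INTER_CUBIC))
E
```

```text
pos [ 517.1 -294.1  144.2] jawaz -7.8 q [-0.58  0.45  1.46 -0.    1.24 -0.44] t 38.7 gap 47.0 F [-0.3  0.2  0.8]
rot [ 0.004 -0.004  0.001] shift m [ 0.0862 -0.0004 -0.0031] |d| 0.086
```

View pics/s10.png

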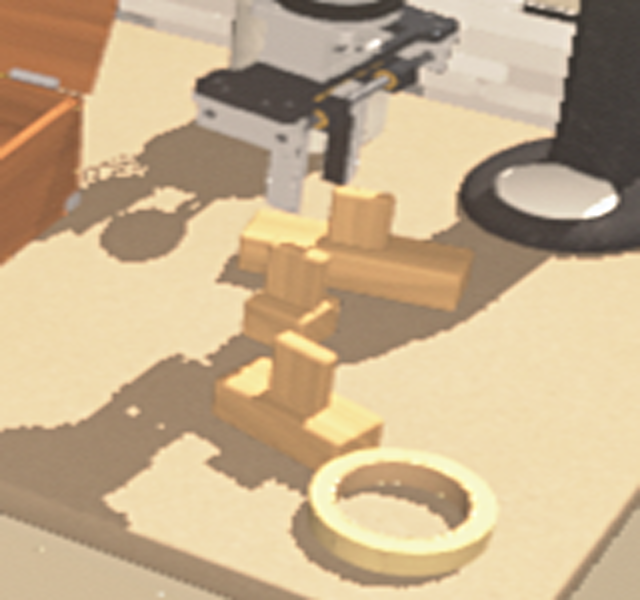

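Request:
play_rows(
  motion=[0,0,0,0.022,0,-0.003,0,0,0,0,0.022,0,-0.001,0,0,0,0,0.022,0,0,0,0,0,0,0.015,0,0,0,0,0,0,0.004,0,0,0,0,0,0,0,0,0,0],
)

```text
clock: 39.35
eef_pos: [518.0, -296.1, 63.9]
eef_rot: [-0.746, 1.563, -0.874]
wrist_force: [-0.4, 0.6, -0.6]
finger_gap: 47.1
```

```bash
python3 - <<'E'
from h import *
goto([513.7,-294,58],-8)
E
```

```text
pos [ 518.  -296.1   63.9] jawaz -7.4 q [-0.58  0.54  1.52 -0.    1.07 -0.45] t 39.4 gap 47.1 F [-0.4  0.6 -0.6]
rot [0.011 0.006 0.005] shift m [ 0.0059  0.0015 -0.0045] |d| 0.008
```

Request:
play_rows(
  motion=[0,0.006,0.005,0.006,0.002,-0.006,0,0,0,0,0,0,0,0,0,0,0,0,0,0,0.8,0,0,0,0,0,0,0.8,0,0,0,0,0,0,0.8,0,0,0,0,0,0,0.8,0,0,0,0,0,0,0.8,0,0,0,0,0,0,0.8],
  newtons=25,
)

```text
clock: 40.15
eef_pos: [513.3, -294.0, 61.1]
eef_rot: [-0.504, 1.567, -0.632]
wrist_force: [-0.8, -0.9, -0.1]
finger_gap: 14.3
```

```bash
python3 - <<'E'
from h import *
goto([513.7,-294,240],-8)
E
```

```text
pos [ 513.3 -294.    61.1] jawaz -7.3 q [-0.58  0.54  1.54 -0.    1.06 -0.45] t 40.1 gap 14.3 F [-0.8 -0.9 -0.1]
rot [0.012 0.004 0.002] shift m [-0.1789 -0.0003  0.0011] |d| 0.179
```

Request:
play_rows(
  motion=[0,0,0,-0.02,0,0,0.8,0,0,0,-0.04,0,0,0.8,0,0,0,-0.04,0,0,0.8,0,0,0,-0.04,0,0,0.8,0,0,0,-0.04,0,0,0.8,-0.08,0,0,0,0,0,0.8,-0.085,0,0,0,0,0,0.8,0,0,0,0,0.029,0,0.8,0,0,0,0,0.029,0,0.8,0,0,0,0,0.029,0,0.8,0,0,0,0,0.029,0,0.8,0,0,0,0,0.029,0,0.8,0,0,0,0,0.029,0,0.8,0,0,0,0,0.029,0,0.8,0,0,0,0,0.025,0,0.8,0,0,0,0,0,0,0.8],
)

```text
clock: 41.75
eef_pos: [499.9, -57.0, 244.8]
eef_rot: [2.749, 1.568, 2.791]
wrist_force: [-0.3, -0.9, -1.9]
finger_gap: 13.7
```

```bash
python3 - <<'E'
from h import *
T=world([0,-75.5,0]); goto([T[0],T[1],200],2.1);print(case(read_state()['eef_pos']))
p,d,W=cloud('top'); cv2.imwrite('pics/t11.png',p)
p,d,W=cloud('side'); cv2.imwrite('pics/s11.png',cv2.resize(p[160:340,220:400],None,fx=4,fy=3.3,interpolation=cv2.INTER_CUBIC))
E
```

```text
pos [499.9 -57.  244.8] jawaz 2.4 q [-0.19  0.17  1.59  0.    1.39 -0.23] t 41.8 gap 13.7 F [-0.3 -0.9 -1.9]
rot [ 0.005 -0.003 -0.001] shift m [ 0.0448 -0.0033  0.01  ] |d| 0.046
[ -9.85742092 -72.28359541 244.81753909]
```

View pics/s11.png

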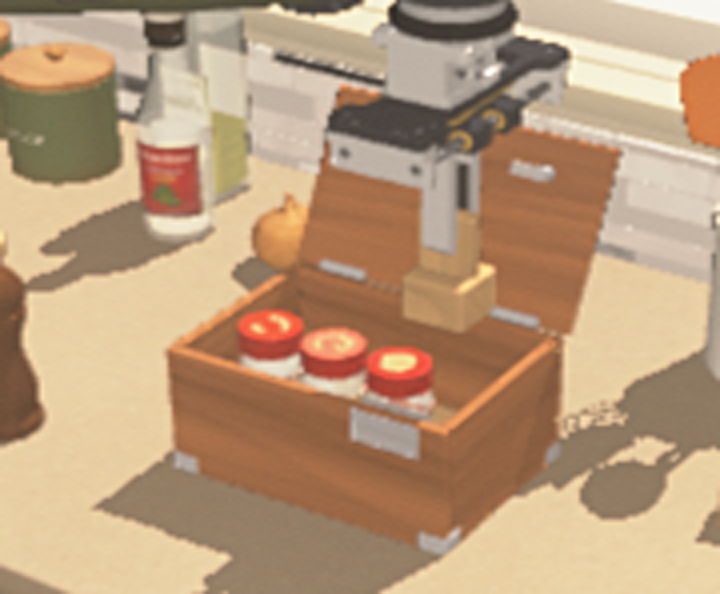

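```bash
python3 - <<'E'
from h import *
s,R=state(); c0=s['eef_pos']
p,d,W=cloud('side'); X,Y,Z=W[...,0],W[...,1],W[...,2]
m=(np.hypot(X-c0[0],Y-c0[1])<45)&(Z>180)&(Z<222)
P=np.array([case(q) for q in W[m]])-case(c0); print(m.sum(),np.percentile(P,[0,2,50,98,100],axis=0).round(1))
m=(np.hypot(X-c0[0],Y-c0[1])<45)&(Z>219)&(Z<223.5)
r=cv2.minAreaRect(W[m][:,:2].astype(np.float32)); print(r,case(r[0]+(0,))-case(c0))
E
```

```text
330 [[-27.4 -27.  -62.4]
 [-25.9 -25.7 -60.4]
 [-19.4 -12.  -39.3]
 [ 15.7  19.7 -23.4]
 [ 21.9  22.5 -22.8]]
((498.5015869140625, -60.882835388183594), (42.764122009277344, 45.8566780090332), 8.679007530212402) [  -1.68770297   -1.75008646 -244.77596087]
```

Request:
play_rows(
  motion=[0,0,0,0.01,-0.0033,0.01,0.8,0,0,0,0.02,0,0,0.8,0,0,0,0.015,0,0,0.8,0,0,0,0,0,0,0.8],
)

```text
clock: 42.3
eef_pos: [510.8, -66.7, 198.3]
eef_rot: [-3.076, 1.568, -3.041]
wrist_force: [0.8, 0.3, -1.7]
finger_gap: 13.8
```

```bash
python3 - <<'E'
from h import *
T=world([0,-75.5,0]); goto([T[0],T[1],130],2.1);print(case(read_state()['eef_pos']))
E
```

```text
pos [510.8 -66.7 198.3] jawaz 2.0 q [-0.2   0.23  1.63 -0.    1.29 -0.24] t 42.3 gap 13.8 F [ 0.8  0.3 -1.7]
rot [-0.002 -0.002  0.   ] shift m [ 0.0683  0.0069 -0.0005] |d| 0.069
[  0.66782353 -82.4250111  198.32610407]
```

Request:
play_rows(
  motion=[0,0,0,0,0.007,-0.001,0.8,0,0,0,0,0,0,0.8],
)

```text
clock: 42.5
eef_pos: [509.7, -60.6, 199.2]
eef_rot: [-3.024, 1.569, -2.991]
wrist_force: [-0.3, -0.8, -1.8]
finger_gap: 14.0
```

```bash
python3 - <<'E'
from h import *
T=world([0,-75.5,0]); goto([T[0],T[1],130],2.1);print(case(read_state()['eef_pos']))
E
```

```text
pos [509.7 -60.6 199.2] jawaz 1.9 q [-0.19  0.22  1.63 -0.    1.29 -0.22] t 42.5 gap 14.0 F [-0.3 -0.8 -1.8]
rot [-0.004 -0.002  0.   ] shift m [0.0692 0.0007 0.0004] |d| 0.069
[ -0.24000633 -76.19744172 199.17003324]
```

Request:
play_rows(
  motion=[0,0,0,0.018,0,-0.0005,0.8,0,0,0,0.02,0,-0.001,0.8,0,0,0,0.018,0,-0.001,0.8,0,0,0,0.008,0,0,0.8,0,0,0,0,0,0,0.8],
)

```text
clock: 43.0
eef_pos: [509.2, -61.1, 137.9]
eef_rot: [-0.366, 1.565, -0.333]
wrist_force: [-0.6, 1.0, -1.6]
finger_gap: 14.0
```

```bash
python3 - <<'E'
from h import *
T=world([0,-75.5,0]); goto([T[0],T[1],70],2.1);print(case(read_state()['eef_pos']))
E
```

```text
pos [509.2 -61.1 137.9] jawaz 1.9 q [-0.19  0.28  1.71 -0.    1.14 -0.22] t 43.0 gap 14.0 F [-0.6  1.  -1.6]
rot [-0.003  0.005  0.002] shift m [0.0679 0.0014 0.0004] |d| 0.068
[ -0.75732454 -76.73441487 137.93315224]
```

Request:
play_rows(
  motion=[0,0.004,0.002,0.018,0.001,0,0.8,0,0.002,0,0.018,0,-0.001,0.8,0,0,0,0.006,0,-0.001,0.8,0,0,0,0,0,0,0.8],
)

```text
clock: 43.4
eef_pos: [509.9, -60.6, 99.5]
eef_rot: [-0.251, 1.565, -0.217]
wrist_force: [0.2, -0.1, -1.3]
finger_gap: 14.0
```

```bash
python3 - <<'E'
from h import *
T=world([0,-75.5,0]); goto([T[0],T[1],70],2.1);print(case(read_state()['eef_pos']))
E
```

```text
pos [509.9 -60.6  99.5] jawaz 1.9 q [-0.19  0.33  1.74 -0.    1.06 -0.22] t 43.4 gap 14.0 F [ 0.2 -0.1 -1.3]
rot [-0.003  0.006  0.002] shift m [ 0.0295  0.0008 -0.0001] |d| 0.03
[-7.09493951e-02 -7.62869163e+01  9.95305961e+01]
```

Well-centred (x −0.1, y −76.3) and entering the rails freely.

Request:
play_rows(
  motion=[0,0.005,0.001,0.012,0,-0.001,0.8,0,0.002,0,0.01,0,-0.001,0.8,0,0,0,0.008,0,0,0.8,0,0,0,0.004,0,0,0.8,0,0,0,0,0,0,0.8],
)

```text
clock: 43.9
eef_pos: [509.9, -61.4, 67.6]
eef_rot: [-0.517, 1.567, -0.483]
wrist_force: [0.2, -0.4, -0.8]
finger_gap: 14.0
```

```bash
python3 - <<'E'
from h import *
T=world([0,-75.5,0]); goto([T[0],T[1],69],2.1);print(case(read_state()['eef_pos']))
E
```

```text
pos [509.9 -61.4  67.6] jawaz 1.9 q [-0.19  0.38  1.76 -0.    0.99 -0.22] t 43.9 gap 14.0 F [ 0.2 -0.4 -0.8]
rot [-0.003  0.004  0.002] shift m [-0.0014  0.0015  0.0001] |d| 0.002
[ -0.08878634 -77.02347362  67.59535518]
```

Request:
play_rows(
  motion=[0,0,0,0,0,0,0.35,0,0,0,0,0,0,0.35,0,0,0,0,0,0,0.35,0,0,0,-0.02,0,0,0.35,0,0,0,-0.04,0,0,0.35,0,0,0,-0.04,0,0,0.35,0,0,0,-0.04,0,0,0.35,0,0,0,-0.04,0,0,0.35,0,0,0,-0.04,0,0,0.6,0,0,0,-0.04,0,-0.03,0.6,0,0,0,0,0,-0.03,0.6,0,0,0,0,0,-0.03,0.6,0,0,0,0,0,-0.03,0.6,0,0,0,0,0,0,0.6],
)

```text
clock: 45.3
eef_pos: [385.4, -64.6, 335.5]
eef_rot: [-0.615, 1.567, -0.58]
wrist_force: [1.2, -0.4, -0.6]
finger_gap: 18.6
```

```bash
python3 - <<'E'
from h import *
p,d,W=cloud('top'); cv2.imwrite('pics/t12.png',cv2.resize(p[180:340,240:520],None,fx=2.8,fy=2.8))
p,d,W2=cloud('side'); cv2.imwrite('pics/s12.png',cv2.resize(p[160:340,220:400],None,fx=4,fy=3.3,interpolation=cv2.INTER_CUBIC))
X,Y,Z=W[...,0],W[...,1],W[...,2]
for k in [76.5,25.5,-25.5]:
    T=world([0,k,0]); m=(np.hypot(X-T[0],Y-T[1])<24)&(Z>100)&(Z<122); print('cap',m.sum(),case(np.nanmean(W[m],0)).round(1) if m.any() else None)
T=world([0,-76,0]); m=(np.hypot(X-T[0],Y-T[1])<26)&(Z>94)&(Z<112);print('fin',m.sum(),case(np.nanmean(W[m],0)).round(1) if m.any() else None)
goto([685,59.5,325],2.1)
E
```

```text
cap 260 [  2.1  76.3 114.7]
cap 252 [  2.2  24.9 114.5]
cap 254 [  2.2 -26.9 114.2]
fin 84 [  2.9 -76.4 101.9]
pos [387.3 -64.7 335.1] jawaz 2.0 q [-0.26 -0.14  1.7  -0.    1.58 -0.29] t 45.4 gap 18.9 F [ 0.  -0.   0.1]
rot [-0.002  0.003  0.002] shift m [0.0107 0.1139 0.3017] |d| 0.323
```

View pics/s12.png

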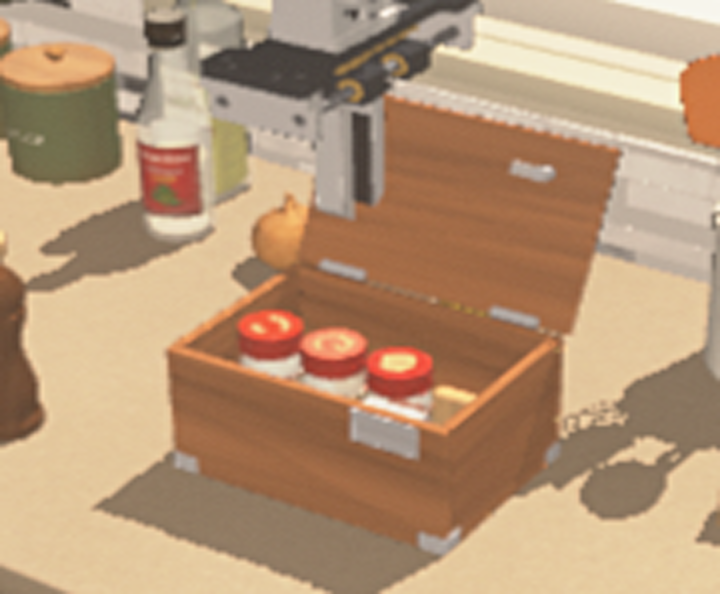

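View pics/t12.png

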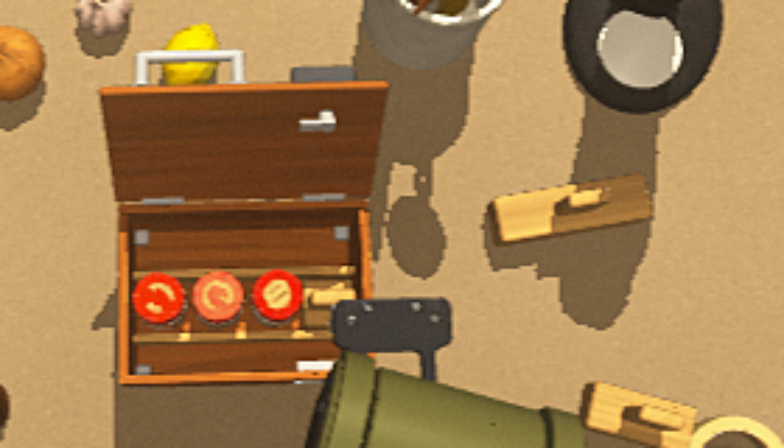

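```bash
python3 - <<'E'
from h import *
p,d,W=cloud('top'); X,Y,Z=W[...,0],W[...,1],W[...,2]
m=(X>650)&(X<730)&(abs(Y-55)<60)&(Z>200)&(Z<290)
P=np.array([case(q) for q in W[m]]); 
q=P[P[:,0]>P[:,0].max()-12]; print(len(q),q.mean(0),q.min(0),q.max(0))
E
```

```text
164 [180.96686527  45.05405804 246.87025093] [1.75082605e+02 2.21390465e-01 2.37440623e+02] [186.47101875  84.62048677 251.82908115]
```

Request:
play_rows(
  motion=[0,0,0,0,0.024,0.03,0.6,0,0,0,0,0.024,0.03,0.6,0,0,0,0,0.024,0.03,0.6,0,0,0,0,0.022,0.03,0.6,0,0,0,0,0.02,0.03,0.6,0,0,0,0,0,0.03,0.6,0,0,0,0,0,0.03,0.6,0,0,0,0,0,0.03,0.6,0,0,0,0,0,0.03,0.6,0,0,0,0,0,0.028,0.6,0,0,0,0,0,0,0.6],
)

```text
clock: 46.55
eef_pos: [700.7, 69.4, 319.9]
eef_rot: [-2.983, 1.559, -2.946]
wrist_force: [-0.4, 0.2, -0.2]
finger_gap: 18.6
```

```bash
python3 - <<'E'
from h import *
goto([685.3,59.5,228],2.1)
E
```

```text
pos [700.7  69.4 319.9] jawaz 2.1 q [ 0.05  0.65  0.75 -0.    1.75  0.01] t 46.5 gap 18.6 F [-0.4  0.2 -0.2]
rot [ 0.    -0.012  0.002] shift m [ 0.0921 -0.0092 -0.0147] |d| 0.094
```

Request:
play_rows(
  motion=[0,-0.012,0,0.01,-0.006,-0.0147,0.6,0,0,0,0.01,0,0,0.6,0,0,0,0,0,0,0.6],
)

```text
clock: 46.85
eef_pos: [686.8, 63.8, 294.7]
eef_rot: [-2.793, 1.565, -2.756]
wrist_force: [0.1, -0.6, 0.3]
finger_gap: 18.7
```

```bash
python3 - <<'E'
from h import *
goto([685.3,59.5,228],2.1)
E
```

```text
pos [686.8  63.8 294.7] jawaz 2.2 q [ 0.04  0.6   0.89 -0.    1.66  0.  ] t 46.9 gap 18.7 F [ 0.1 -0.6  0.3]
rot [ 0.001 -0.005  0.002] shift m [ 0.0668 -0.0042 -0.0014] |d| 0.067
```

Request:
play_rows(
  motion=[0,-0.005,0,0.018,-0.003,-0.0015,0.6,0,0,0,0.012,0,0,0.6,0,0,0,0,0,0,0.6],
)

```text
clock: 47.15
eef_pos: [686.0, 61.7, 265.0]
eef_rot: [-0.946, 1.569, -0.908]
wrist_force: [-0.6, -0.3, 0.1]
finger_gap: 18.5
```

```bash
python3 - <<'E'
from h import *
goto([685.3,59.5,228],2.1);print(case(read_state()['eef_pos']))
p,d,W=cloud('top'); cv2.imwrite('pics/t13.png',cv2.resize(p[80:340,200:460],None,fx=2.5,fy=2.3))
E
```

```text
pos [686.   61.7 265. ] jawaz 2.2 q [ 0.04  0.6   0.96 -0.    1.58 -0.  ] t 47.1 gap 18.5 F [-0.6 -0.3  0.1]
rot [0.002 0.001 0.002] shift m [ 0.037  -0.0021 -0.0008] |d| 0.037
[180.43980226  39.43140012 264.9647788 ]
```

View pics/t13.png

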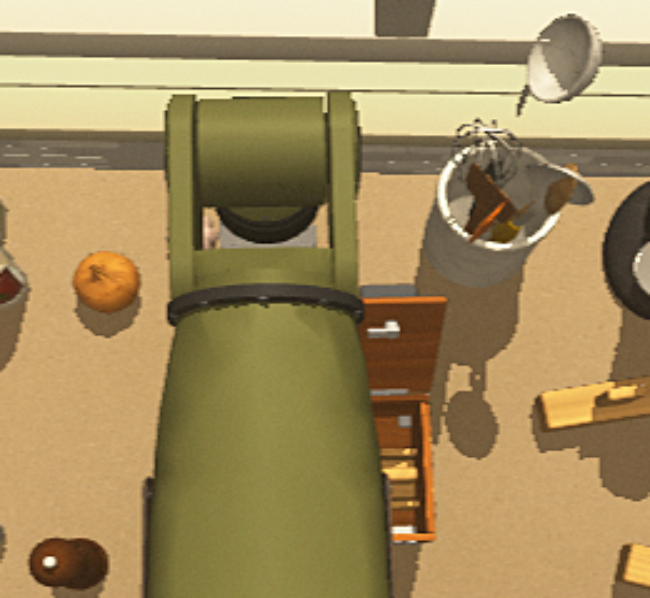

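Descend to the bar and grip.

Request:
play_rows(
  motion=[0,0,0,0.015,0,-0.001,0.6,0,0,0,0.014,0,0,0.6,0,0,0,0.007,0,0,0.6,0,0,0,0,0,0,0.6,0,0,0,0,0,0,0.85,0,0,0,0,0,0,0.85,0,0,0,0,0,0,0.85],
  newtons=20,
)

```text
clock: 47.9
eef_pos: [686.6, 62.3, 232.4]
eef_rot: [-0.242, 1.564, -0.203]
wrist_force: [0.0, 0.3, -4.5]
finger_gap: 9.2
```

```bash
python3 - <<'E'
from h import *
lidplan(1.3,8)
E
```

```text
case grasp [181.1  40.  254.4] r 164.2 theta 1.921 F [ 0.   0.3 -4.5] gap 9.2 q [ 0.04  0.61  1.02 -0.    1.51 -0.  ] t 47.9
x 0.0015 z -0.0159
x -0.0059 z -0.0104
x -0.0051 z -0.0108
x -0.0042 z -0.0112
x -0.0033 z -0.0115
x -0.0024 z -0.0117
x -0.0015 z -0.0119
x -0.0006 z -0.0119
```

```bash
sed -i "s/def lidplan(th1,n,barz=None):/def lidplan(th1,n,off=14,dr=0):/; s/+\[0,0,22\]/+[0,0,off]/; s/R0=154.1/R0=r+dr/" h.py
python3 - <<'E'
from h import *
lidplan(1.3,8)
E
```

```text
case grasp [181.1  40.  246.4] r 157.8 theta 1.951 F [ 0.   0.3 -4.5] gap 9.2 q [ 0.04  0.61  1.02 -0.    1.51 -0.  ] t 47.9
x -0.0075 z -0.0104
x -0.0066 z -0.0110
x -0.0057 z -0.0115
x -0.0047 z -0.0119
x -0.0038 z -0.0123
x -0.0027 z -0.0125
x -0.0017 z -0.0127
x -0.0007 z -0.0128
```

Request:
play_rows(
  motion=[0,0,0,-0.0075,0,-0.0104,0.85,0,0,0,-0.0066,0,-0.011,0.85,0,0,0,-0.0057,0,-0.0115,0.85,0,0,0,-0.0047,0,-0.0119,0.85,0,0,0,-0.0038,0,-0.0123,0.85,0,0,0,-0.0027,0,-0.0125,0.85,0,0,0,-0.0017,0,-0.0127,0.85,0,0,0,-0.0007,0,-0.0128,0.85],
)

```text
clock: 48.7
eef_pos: [592.0, 58.7, 269.9]
eef_rot: [-0.047, 1.548, -0.009]
wrist_force: [3.5, 0.6, -4.6]
finger_gap: 9.2
```

```bash
python3 - <<'E'
from h import *
lidplan(0.65,8)
p,d,W=cloud('side'); cv2.imwrite('pics/s14.png',cv2.resize(p[120:340,220:420],None,fx=3,fy=2.7,interpolation=cv2.INTER_CUBIC))
E
```

```text
case grasp [ 86.5  39.9 283.9] r 161.9 theta 1.303 F [ 3.5  0.6 -4.6] gap 9.2 q [ 0.04  0.35  1.31 -0.    1.46 -0.  ] t 48.7
x 0.0003 z -0.0132
x 0.0014 z -0.0131
x 0.0025 z -0.0130
x 0.0035 z -0.0127
x 0.0046 z -0.0124
x 0.0056 z -0.0120
x 0.0065 z -0.0115
x 0.0074 z -0.0109
```

View pics/s14.png

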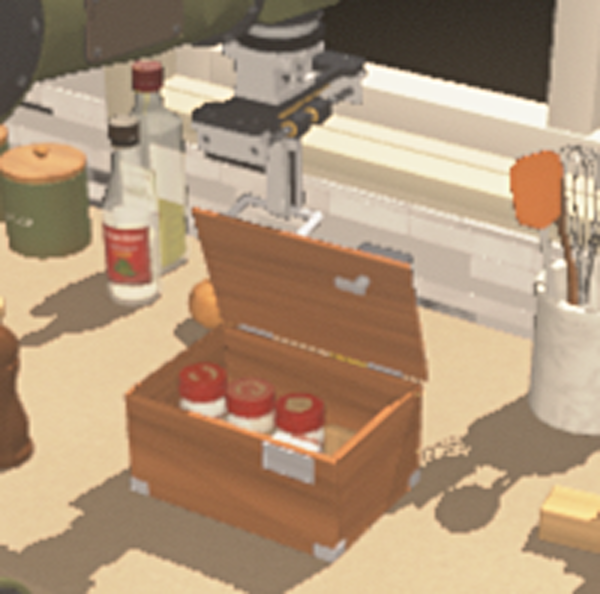

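Request:
play_rows(
  motion=[0,0.01,0,0.005,0,-0.01,0.85,0,0.01,0,0.006,0,-0.012,0.85,0,0,0,0.006,0,-0.013,0.85,0,0,0,0.005,0,-0.0127,0.85,0,0,0,0.005,0,-0.0124,0.85,0,0,0,0.0056,0,-0.012,0.85],
)

```text
clock: 49.35
eef_pos: [525.4, 56.3, 253.9]
eef_rot: [-0.016, 1.53, 0.022]
wrist_force: [1.3, 0.6, 3.0]
finger_gap: 9.3
```

```bash
python3 - <<'E'
from h import *
lidplan(0.3,6,off=19)
p,d,W=cloud('side'); cv2.imwrite('pics/s15.png',cv2.resize(p[120:340,220:420],None,fx=3,fy=2.7,interpolation=cv2.INTER_CUBIC))
E
```

```text
case grasp [ 19.8  40.  272.9] r 164.0 theta 0.886 F [1.3 0.6 3. ] gap 9.3 q [ 0.04  0.19  1.54 -0.    1.37 -0.  ] t 49.35
x 0.0070 z -0.0144
x 0.0083 z -0.0137
x 0.0096 z -0.0128
x 0.0108 z -0.0118
x 0.0119 z -0.0107
x 0.0129 z -0.0094
```

View pics/s15.png

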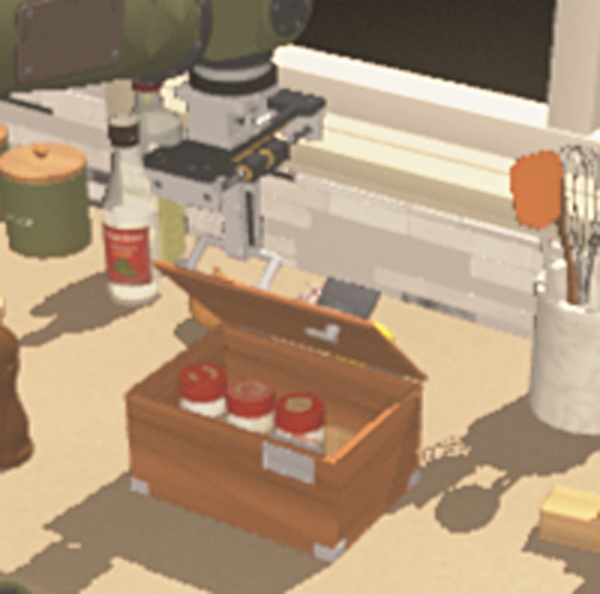

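```bash
python3 - <<'E'
from h import *
lidplan(0.0,12,off=8)
goto([500,56,250],2.1)
E
```

```text
case grasp [ 18.3  40.  261.2] r 154.0 theta 0.847 F [-6.3  0.3  1.4] gap 9.0 q [ 0.04  0.19  1.55 -0.    1.37 -0.  ] t 49.4
x 0.0050 z -0.0097
x 0.0056 z -0.0093
x 0.0063 z -0.0089
x 0.0069 z -0.0084
x 0.0075 z -0.0079
x 0.0080 z -0.0073
x 0.0085 z -0.0068
x 0.0090 z -0.0061
x 0.0094 z -0.0055
x 0.0097 z -0.0048
x 0.0101 z -0.0041
x 0.0103 z -0.0034
pos [523.9  56.2 253.2] jawaz 2.2 q [ 0.04  0.19  1.55 -0.    1.37 -0.  ] t 49.4 gap 9.0 F [-6.3  0.3  1.4]
rot [0.002 0.039 0.001] shift m [ 0.0023  0.0007 -0.024 ] |d| 0.024
```

Request:
play_rows(
  motion=[0,0.012,0,0.007,0,-0.0097,0.85,0,0.012,0,0.0075,0,-0.0093,0.85,0,0.01,0,0.008,0,-0.0089,0.85,0,0,0,0.0075,0,-0.0084,0.85,0,0,0,0.008,0,-0.0079,0.85,0,0,0,0.008,0,-0.0073,0.85],
)

```text
clock: 50.0
eef_pos: [475.2, 54.4, 215.3]
eef_rot: [-0.046, 1.555, -0.007]
wrist_force: [-0.3, 0.4, 3.0]
finger_gap: 9.4
```

```bash
python3 - <<'E'
from h import *
lidplan(0.0,7,off=8)
goto([500,56,250],2.1)
E
```

```text
case grasp [-30.4  39.9 223.3] r 152.8 theta 0.442 F [-0.3  0.4  3. ] gap 9.4 q [ 0.04  0.12  1.71 -0.    1.29 -0.  ] t 50.0
x 0.0074 z -0.0062
x 0.0078 z -0.0057
x 0.0081 z -0.0052
x 0.0085 z -0.0047
x 0.0087 z -0.0041
x 0.0090 z -0.0036
x 0.0092 z -0.0030
pos [475.2  54.4 215.3] jawaz 2.2 q [ 0.04  0.12  1.71 -0.    1.29 -0.  ] t 50.0 gap 9.4 F [-0.3  0.4  3. ]
rot [0.002 0.015 0.001] shift m [-0.0343  0.0006  0.0253] |d| 0.043
```

Request:
play_rows(
  motion=[0,0.01,0,0.0085,0,-0.0062,0.85,0,0,0,0.0085,0,-0.0057,0.85,0,0,0,0.0088,0,-0.0052,0.85,0,0,0,0.009,0,-0.0047,0.85,0,0,0,0.009,0,-0.0041,0.85,0,0,0,0.009,0,-0.0036,0.85],
)

```text
clock: 50.6
eef_pos: [443.9, 53.2, 160.9]
eef_rot: [-0.284, 1.568, -0.245]
wrist_force: [2.9, 0.6, 0.3]
finger_gap: 9.2
```

```bash
python3 - <<'E'
from h import *
lidplan(0.0,3,off=8)
goto(world([-64,40,140]),2.1)
p,d,W=cloud('side'); cv2.imwrite('pics/s16.png',cv2.resize(p[160:340,220:400],None,fx=4,fy=3.3,interpolation=cv2.INTER_CUBIC))
E
```

```text
case grasp [-61.7  39.9 168.9] r 153.1 theta 0.028 F [2.9 0.6 0.3] gap 9.2 q [ 0.04  0.11  1.85 -0.    1.17 -0.  ] t 50.6
x 0.0014 z -0.0004
x 0.0014 z -0.0004
x 0.0014 z -0.0004
pos [443.9  53.2 160.9] jawaz 2.2 q [ 0.04  0.11  1.85 -0.    1.17 -0.  ] t 50.6 gap 9.2 F [2.9 0.6 0.3]
rot [0.002 0.002 0.001] shift m [ 0.0209  0.0001 -0.0023] |d| 0.021
```

View pics/s16.png

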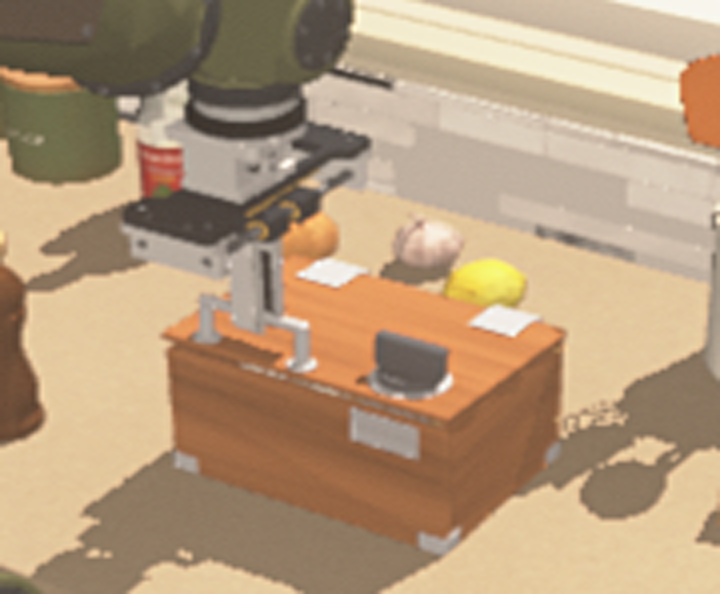

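Request:
play_rows(
  motion=[0,0,0,0.01,0,0,0.85,0,0,0,0.01,0,0,0.85,0,0,0,0.01,0,0,0.85],
  newtons=30,
)

```text
clock: 50.95
eef_pos: [441.5, 53.2, 134.9]
eef_rot: [-2.7, 1.568, -2.661]
wrist_force: [-29.7, -1.0, 55.9]
finger_gap: 9.3
```

```bash
python3 - <<'E'
from h import *
lidplan(0.0,1,off=8)
p,d,W=cloud('side'); cv2.imwrite('pics/s17.png',cv2.resize(p[160:340,220:400],None,fx=4,fy=3.3,interpolation=cv2.INTER_CUBIC))
E
```

```text
case grasp [-64.1  40.  142.9] r 149.6 theta -0.143 F [-29.7  -1.   55.9] gap 9.3 q [ 0.04  0.14  1.89 -0.    1.11 -0.  ] t 50.95
x -0.0209 z 0.0045
```

View pics/s17.png

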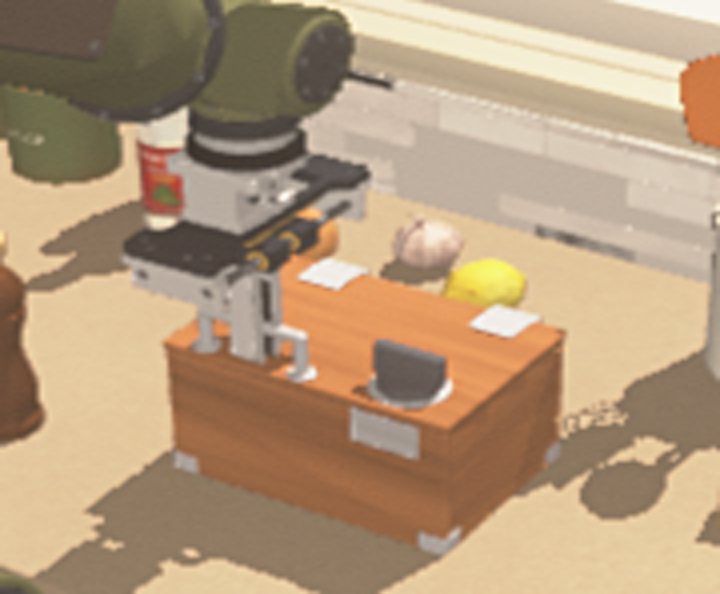

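Request:
play_rows(
  motion=[0,0,0,-0.003,0,0,0.85,0,0,0,0,0,0,0.4,0,0,0,0,0,0,0.4,0,0,0,-0.03,0,0,0.4,0,0,0,-0.04,0,0,0.4,0,0,0,0,-0.02,0.006,0.3,0,0,0,0,-0.028,0.006,0.3,0,0,0,0,-0.028,0.006,0.3,0,0,0,0,-0.025,0.004,0.3,0,0,0,0,0,0,0.3],
  newtons=12,
)

```text
clock: 52.0
eef_pos: [469.2, -50.1, 207.5]
eef_rot: [-2.703, 1.568, -2.662]
wrist_force: [0.4, 0.7, -0.5]
finger_gap: 32.8
```

```bash
python3 - <<'E'
from h import *
goto([467.5,-51.5,148],1.5)
p,d,W=cloud('side'); cv2.imwrite('pics/s18.png',cv2.resize(p[160:340,220:400],None,fx=4,fy=3.3,interpolation=cv2.INTER_CUBIC))
E
```

```text
pos [469.2 -50.1 207.5] jawaz 2.4 q [-0.18  0.12  1.73 -0.    1.29 -0.22] t 52.0 gap 32.8 F [ 0.4  0.7 -0.5]
rot [ 0.015 -0.003  0.001] shift m [ 0.0595 -0.0013 -0.0015] |d| 0.06
```

View pics/s18.png

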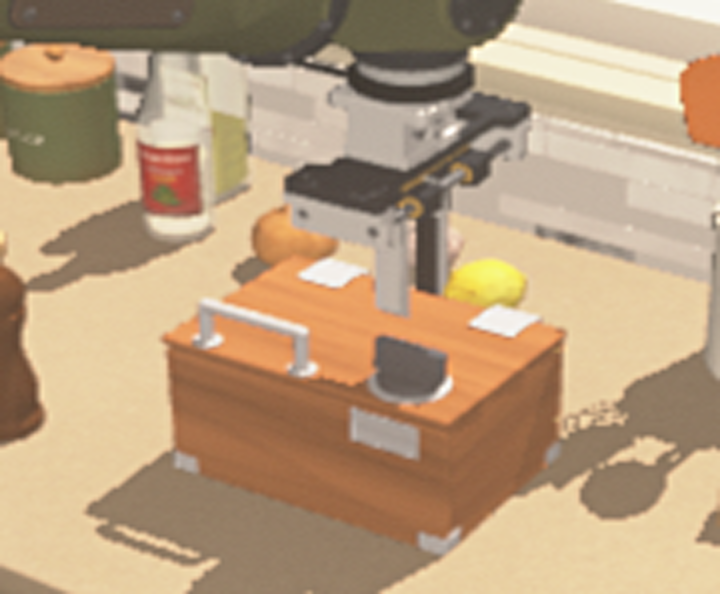

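Request:
play_rows(
  motion=[0,0,0,0.02,-0.001,-0.001,0.3,0,0,0,0.02,0,-0.001,0.3,0,0,0,0.015,0,0,0.3,0,0,0,0,0,0,0.3,0,0,0,0,0,0,0.8,0,0,0,0,0,0,0.8,0,0,0,0,0,0,0.8,0,0,0,0,0,0,0.8],
  newtons=15,
)

```text
clock: 52.85
eef_pos: [467.8, -45.8, 152.2]
eef_rot: [-0.508, 1.569, -0.464]
wrist_force: [6.3, -1.3, -9.8]
finger_gap: 12.0
```

```bash
python3 - <<'E'
from h import *
goto([467.5,-51.5,148],92)
E
```

```text
pos [467.8 -45.8 152.2] jawaz 2.5 q [-0.18  0.18  1.81 -0.    1.16 -0.22] t 52.9 gap 12.0 F [ 6.3 -1.3 -9.8]
rot [-1.561  0.     0.002] shift m [ 0.0042 -0.0056 -0.0006] |d| 0.007
```

Request:
play_rows(
  motion=[0,0,0,0,-0.006,0,0.8,0,0,0,0,0,0,0.8,-0.13,0,0,0,0,0,0.8,-0.145,0,0,0,0,0,0.8,-0.145,0,0,0,0,0,0.8,-0.145,0,0,0,0,0,0.8],
)

```text
clock: 53.45
eef_pos: [468.3, -49.2, 152.5]
eef_rot: [0.541, 1.567, 1.168]
wrist_force: [2.7, -0.9, -5.6]
finger_gap: 11.9
```

```bash
python3 - <<'E'
from h import *
goto([467.5,-51.5,150],92)
E
```

```text
pos [468.3 -49.2 152.5] jawaz 35.9 q [-0.18  0.18  1.8   0.    1.16 -0.81] t 53.5 gap 11.9 F [ 2.7 -0.9 -5.6]
rot [-0.979  0.004 -0.   ] shift m [ 0.0025 -0.0014 -0.002 ] |d| 0.003
```

Request:
play_rows(
  motion=[-0.145,0,0,0,0,0,0.8,-0.145,0,0,0,0,0,0.8,-0.145,0,0,0,0,0,0.8,-0.145,0,0,0,0,0,0.8,-0.145,0,0,0,0,0,0.8,-0.145,0,0,0,0,0,0.8,-0.12,0,0,0,0,0,0.8,-0.04,0,0,0,0,0,0.8,0,0,0,0,0,0,0.8],
)

```text
clock: 54.35
eef_pos: [467.6, -49.1, 151.3]
eef_rot: [0.011, 1.567, 1.708]
wrist_force: [2.1, -0.4, -6.7]
finger_gap: 12.3
```

```bash
python3 - <<'E'
from h import *
goto([467.5,-51.5,150],92); print(read_state()['moment'])
E
```

```text
pos [467.6 -49.1 151.3] jawaz 97.2 q [-0.18  0.18  1.8   0.    1.16 -1.88] t 54.4 gap 12.3 F [ 2.1 -0.4 -6.7]
rot [ 0.091  0.004 -0.   ] shift m [ 0.0012  0.0004 -0.0023] |d| 0.003
[-0.070343   -0.18898882 -0.33808432]
```

Against the latched stop. Release, lift clear, and check.

Request:
play_rows(
  motion=[0,0,0,0,0,0,0.3,0,0,0,0,0,0,0.3,0,0,0,0,0,0,0.3,0,0,0,-0.03,0,0,0.3,0,0,0,-0.04,0,0,0.3,0,0,0,-0.04,0,0,0.3,0,0,0,0,0.03,0,0.3,0,0,0,0,0.03,0,0.3,0,0,0,0,0.03,0,0.3,0,0,0,0,0.03,-0.03,0.3,0,0,0,0,0,-0.03,0.3,0,0,0,0,0,-0.03,0.3,0,0,0,0,0,-0.03,0.3,0,0,0,0,0,0,0.3],
)

```text
clock: 55.75
eef_pos: [359.3, -186.7, 270.7]
eef_rot: [-1.772, 1.561, -0.081]
wrist_force: [-0.5, 0.5, 0.5]
finger_gap: 33.1
```

```bash
python3 - <<'E'
from h import *
np.set_printoptions(precision=1,suppress=True)
for n in ("top","side"):
    p,d,W=cloud(n); cv2.imwrite(f'pics/{n}20.png',p)
    X,Y,Z=W[...,0],W[...,1],W[...,2]
    m=(abs(X-467)<32)&(abs(Y+50)<32)&(Z>158)&(Z<176)
    if m.sum()>9: print(n,'wing',cv2.minAreaRect(W[m][:,:2].astype(np.float32)),m.sum())
    f=(abs(X-448)<4)&(abs(Y+5)<14)&(abs(Z-130)<15); b=(abs(X-570)<6)&(abs(Y-10)<40)&(abs(Z-130)<15)
    print('lid z front/back',np.nanmean(Z[f]),np.nanmean(Z[b]))
    for k in ("salt","mill","lemon"):
        for r in place_of(n,k)[:1]: print(n,k,w(n,r['at']),r['conf'])
goto([467,-51,200],92)
E
```

```text
top wing ((469.9609069824219, -49.687355041503906), (12.03567886352539, 50.56177520751953), 89.70252227783203) 124
lid z front/back 133.77548948112621 131.5560800127035
top salt [445.4 367.8  -1.9] 0.54
top mill [412.5 265.    0.9] 0.74
top lemon [749.2  73.9   4.7] 0.91
side wing ((466.3552551269531, -52.236900329589844), (50.90206527709961, 12.626472473144531), 5.351012229919434) 75
lid z front/back 129.77155639605823 127.78966691841794
side salt [443.  366.9  -2.9] 0.74
side mill [410.3 265.6  -4.6] 0.91
side lemon [750.4  67.1  -0.8] 0.64
pos [ 359.4 -183.9  270.7] jawaz 97.1 q [-0.6 -0.1  1.8  0.   1.4 -2.3] t 56.1 gap 32.8 F [ 0.4 -0.3  0.1]
rot [ 0.1 -0.   0. ] shift m [ 0.1 -0.1  0.1] |d| 0.185
```

View pics/top20.png

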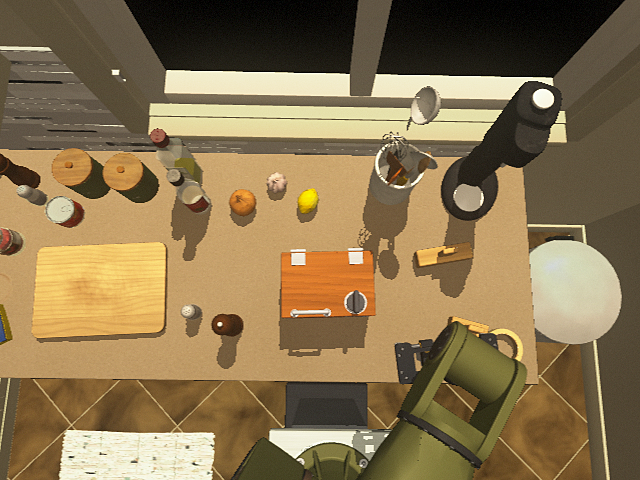

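View pics/side20.png

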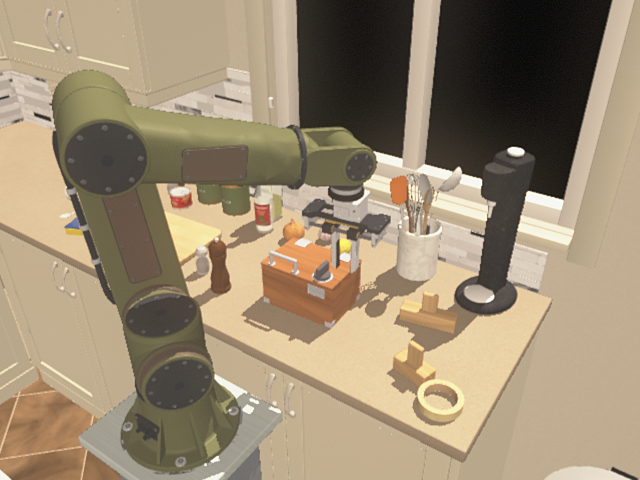

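```bash
python3 - <<'E'
from h import *
for n in ("top","side"):
    W0=np.load(f'pics/{n}W.npy'); p,d,W=cloud(n)
    for xc in (452,470,500,570):
        X,Y=W0[...,0],W0[...,1]
        m=(abs(X-xc)<6)&(abs(Y+2)<12)&(abs(W0[...,2]-130)<8)
        print(n,xc,m.sum(),np.nanmedian(W0[...,2][m]).round(1),np.nanmedian(W[...,2][m]).round(1))
E
```

```text
top 452 49 130.5 133.9
top 470 51 131.2 132.6
top 500 50 130.7 132.1
top 570 50 130.8 131.3
side 452 27 127.2 129.2
side 470 22 127.5 129.6
side 500 22 128.3 128.9
side 570 20 127.3 127.3
```

The lid's front edge reads about 2–3 mm higher than when it was first shut, so I'll press it down with closed fingers beside the knob.

```bash
python3 - <<'E'
from h import *
goto([455,-6,180],92)
E
```

```text
pos [ 359.4 -184.1  270.7] jawaz 97.1 q [-0.57 -0.09  1.8   0.    1.42 -2.26] t 56.2 gap 33.0 F [-0.6  0.3  0. ]
rot [ 0.089 -0.001  0.01 ] shift m [ 0.0915 -0.116   0.1651] |d| 0.222
```

Request:
play_rows(
  motion=[0,0,0.01,0,-0.0166,0.0236,1,0,0,0,0,-0.0166,0.0236,1,0,0,0,0,-0.0166,0.0236,1,0,0,0,0,-0.0166,0.0236,1,0,0,0,0,-0.0166,0.0236,1,0,0,0,0,-0.0166,0.0236,1,0.089,0,0,0,-0.0166,0.0236,1,0,0,0,0.03,0,0,1,0,0,0,0.03,0,0,1,0,0,0,0,0,0,1],
)

```text
clock: 57.25
eef_pos: [458.0, 3.9, 209.7]
eef_rot: [-2.427, 1.568, -0.824]
wrist_force: [0.0, 0.7, 0.3]
finger_gap: 0.3
```

```bash
python3 - <<'E'
from h import *
goto([455,-6,134],92)
E
```

```text
pos [458.    3.9 209.7] jawaz 91.9 q [-0.07  0.09  1.76 -0.    1.29 -1.67] t 57.2 gap 0.3 F [0.  0.7 0.3]
rot [-0.002 -0.002  0.002] shift m [ 0.0757  0.0035 -0.0096] |d| 0.076
```

Request:
play_rows(
  motion=[0,0,0,0.005,0.003,-0.0096,1,0,0,0,0.02,0,0,1,0,0,0,0.02,0,0,1,0,0,0,0.01,0,0,1,0,0,0,0,0,0,1],
)

```text
clock: 57.75
eef_pos: [457.0, -9.0, 158.5]
eef_rot: [-1.964, 1.561, -0.361]
wrist_force: [-0.6, 0.3, 0.7]
finger_gap: 0.4
```

```bash
python3 - <<'E'
from h import *
goto([455,-6,134],92)
E
```

```text
pos [457.   -9.  158.5] jawaz 91.8 q [-0.1   0.14  1.84 -0.    1.16 -1.7 ] t 57.8 gap 0.4 F [-0.6  0.3  0.7]
rot [-0.003 -0.004  0.009] shift m [0.0244 0.0021 0.0032] |d| 0.025
```

Request:
play_rows(
  motion=[0,0,0,0.014,0.001,0.003,1,0,0,0,0.008,0,0,1,0,0,0,0.005,0,0,1,0,0,0,0.004,0,0,1],
)

```text
clock: 58.15
eef_pos: [458.3, -7.4, 130.9]
eef_rot: [-1.869, 1.555, -0.267]
wrist_force: [0.4, -0.7, 0.4]
finger_gap: 0.5
```

Request:
play_rows(
  motion=[0,0,0,0.005,0,0,1],
)

```text
clock: 58.25
eef_pos: [459.0, -7.5, 129.1]
eef_rot: [-1.852, 1.553, -0.249]
wrist_force: [-38.8, 4.6, 90.9]
finger_gap: 0.5
```

Request:
play_rows(
  motion=[0,0,0,-0.02,0,0,1,0,0,0,-0.03,0,0,1,0,0,0,-0.04,0,0,1,0,0,0,0,0.03,0,1,0,0,0,0,0.03,0,1,0,0,0,0,0.03,0,1,0,0,0,0,0.03,-0.03,1,0,0,0,0,0,-0.03,1,0,0,0,0,0,-0.03,1,0,0,0,0,0,-0.03,1,0,0,0,0,0,-0.03,1,0,0,0,0,0,0,1],
)

```text
clock: 59.45
eef_pos: [339.8, -166.5, 228.3]
eef_rot: [-1.883, 1.539, -0.276]
wrist_force: [-0.9, 0.4, 0.0]
finger_gap: 0.7
```

```bash
python3 - <<'E'
from h import *
print(read_state()['eef_pos'])
for n in ("top","side"):
    W0=np.load(f'pics/{n}W.npy'); p,d,W=cloud(n)
    cv2.imwrite(f'pics/{n}21.png',p)
    for xc in (452,470,500,570):
        X,Y=W0[...,0],W0[...,1]
        m=(abs(X-xc)<6)&(abs(Y+2)<12)&(abs(W0[...,2]-130)<8)
        print(n,xc,m.sum(),np.nanmedian(W0[...,2][m]).round(1),np.nanmedian(W[...,2][m]).round(1))
    m=(abs(W[...,0]-467)<32)&(abs(W[...,1]+50)<32)&(W[...,2]>158)&(W[...,2]<176)
    print(n,'wing',cv2.minAreaRect(W[m][:,:2].astype(np.float32)),m.sum())
    if n=='side': cv2.imwrite('pics/s21z.png',cv2.resize(p[190:330,250:390],None,fx=5,fy=4,interpolation=cv2.INTER_CUBIC))
E
```

```text
[ 339.80705937 -166.52443666  228.31057711]
top 452 49 130.5 130.2
top 470 51 131.2 130.7
top 500 50 130.7 130.3
top 570 50 130.8 131.2
top wing ((468.95062255859375, -49.6892204284668), (48.383888244628906, 11.948983192443848), 0.13073311746120453) 120
side 452 27 127.2 127.4
side 470 22 127.5 127.7
side 500 22 128.3 126.5
side 570 20 127.3 335.7
side wing ((461.9962463378906, -52.860328674316406), (46.25410461425781, 14.950559616088867), 12.886054992675781) 54
```

View pics/s21z.png

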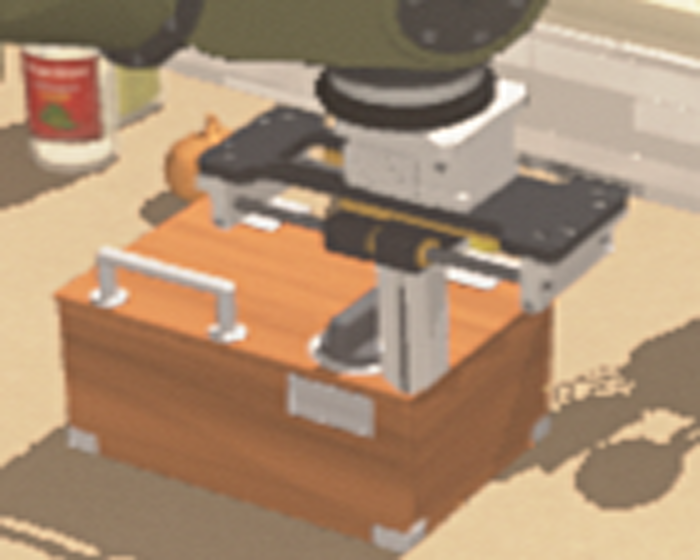

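```bash
python3 - <<'E'
from h import *
W0=np.load('pics/topW.npy'); p,d,W=cloud('top')
m=(abs(W0[...,0]-452)<6)&(abs(W0[...,1]+2)<12)&(abs(W0[...,2]-130)<8); print(np.nanmedian(W[...,2][m]))
for k in ("salt","mill","lemon"): print(k,[ (w('top',r['at']).round(0),round(r['conf'],2)) for r in place_of('top',k)[:1]])
print(read_state()['wrist_force'], sign_off())
E
```

```text
130.75624683404953
salt [(array([445., 373.,  -2.]), 0.76)]
mill [(array([414., 266.,   2.]), 0.67)]
lemon [(array([745.,  73.,   6.]), 0.61)]
the job is handed in; nothing more can be done
[ 0.37146582 -0.08125609 -0.93705441] None
```

I handed the job in at about 60 s. All three jars and the short filler block are in the row, the lid is shut and the knob is turned back to latched. The medium and long blocks are still on the worktop outside the case.

**Row:** before the lid was shut, all three cap tops read about 114.5 mm. The jars stood at y ≈ 76, 25 and −27 mm, with the filler's fin at y ≈ −76 mm and 102 mm high. These heights match jars and block standing on the case floor.

**Medium filler:** it was knocked about 28 mm aside on its own while I was packing jars, and I left it alone.

**One check failed and was mended:** after latching, the lid's front edge read 2–3 mm higher than at the start, although I had already pressed it shut before turning the knob. I pressed it down with closed fingers, and it then read 130.2–130.8 mm, against 130.5 mm at the start. I did not turn the knob back and latch it again. That press reached about 91 N at the wrist for a moment, and pressing the handle down earlier reached about 56 N; both are under the 120 N limit.

**Knob:** in the top camera the wing points front to back, within about 2° of the case's axis. The side camera's last reading, partly hidden by the gripper, gave about 13° off the world x-axis (about 11° off the case's), so it disagreed, but that is still within the latched range.

**Bystanders:** the salt, mill and lemon read within about 5 mm of where they started, which is about the measuring error.

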